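# Load the UV viewing cabinet behind its drop guard and switch on the lamp

### The job

Get the mineral specimens on the cork mat ready to be viewed under UV: lift the cabinet's amber drop guard and hang it up by hooking the slot of its bar on the catch, pull the tray out and lay every specimen from the mat on it, flat on the tray floor. Push the tray fully home, unhook the bar and lower the guard gently all the way (do not let it drop). Only then press the far end of the orange rocker down with the tip of the stylus, never with the fingers, leaving the black rockers as they are, and stand the stylus back in its wooden block; leave the brush and the hand lens where they lie.

Things in the scene. Friction and masses are not known exactly. Their poses are not given: they have to be found in the camera images.
- cabinet: UV viewing cabinet, pale grey sheet metal with aluminium guide posts, 290 wide (y) x 230 deep (x) x 202 mm high, fixed. Origin under its middle; its front (opening, guard, tray handle) looks along its own -x. All 'cabinet' axes below are this body's.
- guard (a joint): height of the amber guillotine guard over its closed place, m: 0 = down, 0.082 = top stop. It slides up in the posts, weighs about 5 N with its bar and falls by itself when let go. Its lower edge is 22 mm above the bench when down and then bars the tray's front and rear walls.
- bar (a joint): lean of the yellow bar on the guard to the cabinet's +y, rad: 0 upright, 0.15 end stop; falls back upright unless hooked. Pivot 18 mm above the guard's lower edge, 38 mm to +y of the handle. Slot in its +y edge (19 high, 8 mm deep, top 79 mm above the pivot) hooks on the catch: at the guard's top stop slot and lip are level; lean the bar 0.12, let down 7 mm and the slot hangs on the lip (guard near 0.075).
- guard_handle (a point): centre of the black cross-handle on top of the bar: a round bar 18 mm thick, 46 mm long along the cabinet's x; 240 mm above the bench when down, 200 mm above the bar's pivot, so it moves about 25 mm to cabinet +y as the bar is leaned to hook. It can be pinched from above across cabinet y and turns in the pinch.
- catch_edge (a point): upper inner edge of the fixed red catch lip (6 mm thick, 30 mm long to cabinet +y from here) under the head beam, 196 mm above the bench, in front of the guard.
- tray (a joint): how far the tray is drawn out to the cabinet's -x, m: 0 = fully home, 0.21 = end stop. About 2 N of friction; it stays where left.
- tray_handle (a point): middle of the tray's black bow handle: level round bar 12 mm thick, 64 mm long along cabinet y, 55 mm above the bench on two posts, 105 mm in front of the guard when home. Moves with the tray; pinch it from above across cabinet x.
- tray_floor (a point): middle of the tray floor's upper face, 13 mm above the bench, axes as the cabinet's; moves with the tray. Clear floor 144 (x) x 240 mm (y) inside walls 16 mm high above the floor.
- switch_box: low blue-grey box 96 (x) x 140 (y) x 36 mm high, fixed, with a row of four rocker switches along its y, 26 mm apart, between black barrier ribs 4 mm thick that rise to 62 mm above the bench. Origin under its middle.
- lamp_switch: the lamp's switch, the one with the orange rocker; at any of the four places in the row. Origin on the rocker's pivot, 41 mm above the bench; axes as the switch box's.
- lamp_rocker (a joint): orange rocker, 36 mm long along the box's x and 15 mm wide, rad: 0 = off (near end, box -x, down), 0.44 = on (far end, box +x, down). About 3 N on its far end turns it; it stays where it is left.
- lamp_far (a point): where to press the orange rocker: top of its far half, 12.5 mm from the pivot toward box +x; about 53 mm above the bench when off and 6 mm lower when on.
- black_a_rocker (a joint): one of the black rockers, like the orange one; 0 = off; to be left off.
- black_b_rocker (a joint): one of the black rockers, like the orange one; 0 = off; to be left off.
- black_c_rocker (a joint): one of the black rockers, like the orange one; 0 = off; to be left off.
- feldspar_mid (a point): mineral specimen, pale pink, blocky, 51 x 57 x 42 mm (x, y, z), lying on the brown cork mat (230 x 180 x 3 mm, fixed) at the start, or absent (None). This point is its centre, half-way up. Grasp across its own x, the short side. About 0.2 kg.
- olivine_mid (a point): mineral specimen, olive brown, blocky, 58 x 70 x 42 mm (x, y, z), lying on the brown cork mat (230 x 180 x 3 mm, fixed) at the start, or absent (None). This point is its centre, half-way up. Grasp across its own x, the short side. About 0.2 kg.
- hematite_mid (a point): mineral specimen, dark red-brown lump, 59 x 75 x 48 mm (x, y, z), lying on the brown cork mat (230 x 180 x 3 mm, fixed) at the start, or absent (None). This point is its centre, half-way up. Grasp across its own x, the short side. About 0.2 kg.
- sulphur_mid (a point): mineral specimen, yellow lump, 50 x 59 x 43 mm (x, y, z), lying on the brown cork mat (230 x 180 x 3 mm, fixed) at the start, or absent (None). This point is its centre, half-way up. Grasp across its own x, the short side. About 0.2 kg.
- stylus_block: wooden block on a rubber foot, 62 x 62 x 60 mm high, fixed; upright 15 mm hole with a 4 mm chamfer in its top that holds the stylus. Origin under its middle, on the hole's axis.
- stylus_grip (a point): stylus, 138 mm long, upright in its block: white tip rod 8.4 mm thick and 50 mm long, then a collar 26 mm wide that rests on the block's top, then a red handle 16 mm thick. This point is on its axis in the middle of the handle, 100 mm above its tip; its z points from tip to handle. About 45 g.
- stylus_tip (a point): lower end of the stylus; 10 mm above the bench when it stands in its block.
- dust_brush_1: flat brush, 36 x 175 x 11 mm, loose, lying at the back; a bystander.
- lens_1: folding hand lens, yellow, 27 x 70 x 10 mm, loose, lying at the back; a bystander.
Things that resemble listed ones, but are neither listed nor needed, are in the scene too. What is shaped like the part that bears feldspar_mid but turquoise is not meant.

How it is judged:
On the way, in this order (a step that is already met when the one before it is completed fails the run):
1. the guard hangs raised on the catch by its slotted bar, with the fingers off it (value of joint guard above 0.07 m and value of joint bar above 0.05 rad and contact force between the fingers and anything else below 0.5 N), for 0.4 s.
2. the tray is drawn out and every specimen lies on its floor, the guard still hanging (all of step 1 and x of feldspar_mid in the frame of tray_floor between -0.068 and 0.068 m and y of feldspar_mid in the frame of tray_floor between -0.116 and 0.116 m and z of feldspar_mid in the frame of tray_floor between 0.005 and 0.04 m and x of olivine_mid in the frame of tray_floor between -0.068 and 0.068 m and y of olivine_mid in the frame of tray_floor between -0.116 and 0.116 m and z of olivine_mid in the frame of tray_floor between 0.005 and 0.04 m and x of hematite_mid in the frame of tray_floor between -0.068 and 0.068 m and y of hematite_mid in the frame of tray_floor between -0.116 and 0.116 m and z of hematite_mid in the frame of tray_floor between 0.005 and 0.04 m and x of sulphur_mid in the frame of tray_floor between -0.068 and 0.068 m and y of sulphur_mid in the frame of tray_floor between -0.116 and 0.116 m and z of sulphur_mid in the frame of tray_floor between 0.005 and 0.04 m and value of joint tray above 0.12 m), for 0.3 s.
3. the tray is fully home with the specimens on it and the guard is down (value of joint each of tray, guard below 0.006 m and x of feldspar_mid in the frame of tray_floor between -0.068 and 0.068 m and y of feldspar_mid in the frame of tray_floor between -0.116 and 0.116 m and z of feldspar_mid in the frame of tray_floor between 0.005 and 0.04 m and x of olivine_mid in the frame of tray_floor between -0.068 and 0.068 m and y of olivine_mid in the frame of tray_floor between -0.116 and 0.116 m and z of olivine_mid in the frame of tray_floor between 0.005 and 0.04 m and x of hematite_mid in the frame of tray_floor between -0.068 and 0.068 m and y of hematite_mid in the frame of tray_floor between -0.116 and 0.116 m and z of hematite_mid in the frame of tray_floor between 0.005 and 0.04 m and x of sulphur_mid in the frame of tray_floor between -0.068 and 0.068 m and y of sulphur_mid in the frame of tray_floor between -0.116 and 0.116 m and z of sulphur_mid in the frame of tray_floor between 0.005 and 0.04 m), for 0.3 s.
4. the orange rocker is on, with the guard down (all of step 3 and value of joint lamp_rocker above 0.33 rad), for 0.2 s.
At the end, for the whole second after the job is handed in: Tray within 6 mm of home and guard within 6 mm of its bottom stop; every specimen on the tray floor, not stacked; orange rocker on, black ones off; stylus upright and fully down in its block, within 6 mm of the hole's axis (all of step 4 and value of joint each of black_a_rocker, black_b_rocker, black_c_rocker below 0.15 rad and horizontal distance between stylus_tip and stylus_block below 0.006 m and height (world z) of stylus_tip below 0.016 m and angle between stylus_tip's own z axis and vertical below 0.15 rad); the robot touches nothing.
It fails at once if the guard is let drop (faster than 0.45 m/s) (velocity of joint guard below -0.45 m/s).
It fails at once if the lamp is switched on while the guard is off its bottom stop (value of joint lamp_rocker above 0.25 rad and value of joint guard above 0.012 m).
It fails at once if a black rocker is switched (value of joint any of black_a_rocker, black_b_rocker, black_c_rocker above 0.25 rad).
It fails at once if the lamp's switch is touched with the fingers (contact force between the fingers and lamp_switch above 0.5 N).
It fails at once if the brush or the hand lens is moved by more than 4 cm (distance of any of dust_brush_1, lens_1 from where it was at the start of the episode above 0.04 m).
Of feldspar, olivine, hematite, sulphur only 2 to 3 are there at a start; the rules pass over those that are not, and their reading is None.
At some moment in a run one of feldspar, olivine, hematite, sulphur may be knocked a few centimetres aside while the robot is not near it.
It also fails if it takes over 184 s, if anything falls off the work surface, if the arm or the gripper's body presses on something with over 40 N, if the wrist force passes 120 N, or if a joint passes its speed limit or range.

### The arm

A 6-joint arm with a two-finger parallel gripper is mounted at the origin on a cart in front of the work surface, level with it; the furniture and walls round the work are solid. World frame = base frame: x ahead of the robot, y to its left, z up, the work surface at z = 0. Lengths are in m, angles in rad, forces in N, time in s.
With the tool pointing down it reaches from about 0.3 to 0.95 m from the base axis. Payload 3.1 kg.
Tool frame: the origin (TCP) lies at the very end of the fingers, on their centre line; the grasp point (between the pads) lies 19 mm behind it; z points along the fingers, y is the direction in which the jaws open and shut (so a half turn about z gives the same grasp; the last joint's range is limited). The gripper opens to 85 mm and grips with 20 to 120 N. Pads are 22 mm wide; open, the fingers measure 114 mm over their backs; the gripper's body (76 mm by 85 mm) begins 54 mm behind the grasp point. The pads swing forward as they close: fully open they stand 13 mm farther back than shut.
Start: joints at [-1.247, 0.308, 1.634, -0, 1.2, -0.07], TCP at [0.24, -0.577, 0.192] pointing down, gripper open.
Joint ranges: [-3.06, 3.06], [-0.79, 1.96], [0.05, 2.63], [-1.19, 4.34], [0.05, 2.64], [-2.94, 2.94]. Speed limits (rad/s): [2.79, 2.79, 3.14, 3.14, 3.14, 3.14].

### API

Orientations are given as a unit quaternion [x, y, z, w].
In Python, from workcell import env gives the robot as it stands. The module is installed in compiled form; this text tells all that it offers. Calls block until the motion is done:
- env.move_pose(position, orientation): joint-space move of the TCP to a pose.
- env.move_linear(position, ori=None, velocity=0.15): straight line of the TCP; ori=None keeps the orientation; velocity is the mean speed in m/s.
- env.move_j(angles): joint-space move.
- env.command_gripper(opening, grip_force=None): finger opening in m; grip_force is the grip in N (None keeps the last); returns when the fingers have stopped.
- env.wait(seconds).
- env.ik(position, orientation): joint angles nearest the present ones, or None.
- env.state(): the state.
- env.capture(name): name is "side" or "top" or "wrist"; returns a dict with "pixels" (384x512x3 uint8, red, green, blue), "z_map" (384x512 float32, m along the optical axis (not along the pixel's ray), 0 where there is no reading), "vfov" (degrees; the focal length in pixels is half the picture's height over the tangent of half this angle, whatever the lens; pixels are square), "cx", "cy" (the principal point, pixels), "R" (3x3) and "t" (3): a world point X has camera coordinates R X + t. Camera axes: x right, y down, z forward; pixel columns grow to the right and rows downward; lengths in m; the calibration is good to about 2 mm. A picture is of the moment at which its call begins.
A pose or a line that the arm cannot do raises env.PlanningError and nothing moves.
- env.close_job(): hands the job in, once; it reports no verdict.
The state is a dict: "clock": time; "q": joint angles; "dq": joint speeds; "tau": joint torques, N m; "position": TCP position; "tool_rot": TCP orientation; "contact_force": force on the tool from outside, world axes, zero at the start; "wrist_torque": the same for the moment, N m; "width": finger opening in m.
Only numpy, scipy, OpenCV 4.12 (cv2) and the standard library are available. Lean on these libraries where they do the work, as an engineer would, in place of code of your own. Each camera call takes 0.05 s, during which the arm holds its last target.

## Working session

There is one attempt and no reset: what is moved stays moved. The work goes in short steps, each a Python script; the robot and the scene stay as the last script left them, time stands still between calls to the robot, and variables do not carry over. Pictures are saved under pics/ and viewed, and the job is handed in when it is done.

```bash
mkdir -p pics; ls; cat > h.py <<'E'
import numpy as np, cv2
from workcell import env
def save(c,name): cv2.imwrite(f'pics/{name}.png',cv2.cvtColor(c['pixels'],cv2.COLOR_RGB2BGR))
def f_of(c): return c['pixels'].shape[0]/2/np.tan(np.radians(c['vfov'])/2)
def proj(c,X):
    p=np.asarray(c['R'])@np.asarray(X)+np.asarray(c['t']); f=f_of(c); return c['cx']+f*p[0]/p[2], c['cy']+f*p[1]/p[2]
def ray(c,u,v):
    R=np.asarray(c['R']);f=f_of(c)
    return -R.T@np.asarray(c['t']), R.T@np.array([(u-c['cx'])/f,(v-c['cy'])/f,1.])
def onz(c,u,v,z):
    o,d=ray(c,u,v); return o+d*(z-o[2])/d[2]
def cloud(c):
    z=c['z_map'];f=f_of(c);v,u=np.mgrid[:z.shape[0],:z.shape[1]]
    P=np.stack([(u-c['cx'])/f*z,(v-c['cy'])/f*z,z],-1)
    return (P-np.asarray(c['t']))@np.asarray(c['R'])
E
python3 - <<'E'
from h import *
import pickle
d={}
for n in('side','top','wrist'):
    c=env.capture(n);save(c,n+'0');d[n]=c
    print(n,c['vfov'],c['cx'],c['cy'],-np.asarray(c['R']).T@c['t'],np.asarray(c['R'])[2])
pickle.dump(d,open('c0.pkl','wb'))
print(env.state())
E
```

```text
pics
side 57.60101048709311 247.91178472752813 187.80980167622693 [ 0.19093953 -1.00463292  0.58219661] [ 0.32374421  0.87792554 -0.35275549]
top 49.67215541837261 257.30426594050294 193.8126654298441 [ 0.31643046 -0.01479602  1.36988969] [ 0.1858909   0.02166118 -0.9823316 ]
wrist 67.32590416857667 253.82500806270423 187.91049043379846 [ 0.31016863 -0.54791723  0.37372247] [-0.27463443 -0.11252241 -0.95494222]
{'clock': 0.15, 'q': array([-1.24672316e+00,  3.08835643e-01,  1.63490996e+00, -1.58774476e-06,
        1.19970826e+00, -6.96944307e-02]), 'dq': array([-1.12279141e-04, -2.94366238e-03, -5.37513851e-03,  7.03900862e-04,
       -7.33887959e-04, -7.59004949e-05]), 'tau': array([ 1.94678787e-04, -4.15802622e+01, -2.77145916e+01, -1.00749719e-04,
        6.07250680e-03,  2.30193550e-06]), 'position': array([ 0.23953795, -0.57648287,  0.19138435]), 'tool_rot': array([ 9.80680431e-01,  1.95614484e-01, -1.18777504e-04, -9.22991880e-04]), 'contact_force': array([ 0.53510741,  0.04309182, -0.00218538]), 'wrist_torque': array([ 0.0440428 ,  0.00482933, -0.02897405]), 'width': 0.08552096821511158}
```

View pics/side0.png

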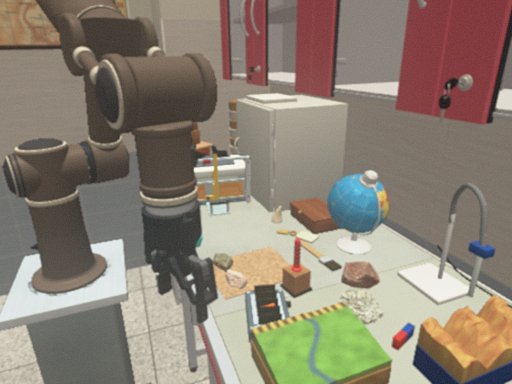

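View pics/top0.png

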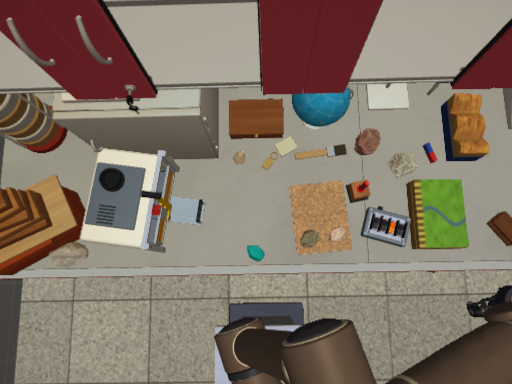

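View pics/wrist0.png

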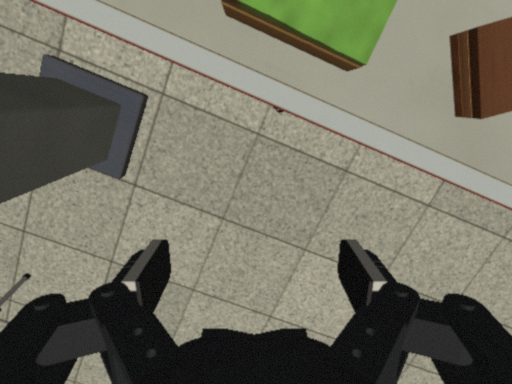

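The top view shows the cabinet at left (about 130,200) with its front looking to world -y. The tray handle is at (203,211) and the yellow bar at (165,205). The mat (320,215) holds an olive specimen (310,238) and a pink one (337,235). The block with the red stylus is at (358,188) and the switch box at (387,226). I'll zoom in.

```bash
python3 - <<'E'
import cv2
t=cv2.imread('pics/top0.png');s=cv2.imread('pics/side0.png')
cv2.imwrite('pics/t1.png',cv2.resize(t[140:260,70:230],None,fx=5,fy=5,interpolation=cv2.INTER_CUBIC))
cv2.imwrite('pics/t2.png',cv2.resize(t[130:260,260:420],None,fx=4.6,fy=4.6,interpolation=cv2.INTER_CUBIC))
cv2.imwrite('pics/s1.png',cv2.resize(s[130:350,180:340],None,fx=2.7,fy=2.7,interpolation=cv2.INTER_CUBIC))
E
```

```text
(no output)
```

View pics/t1.png

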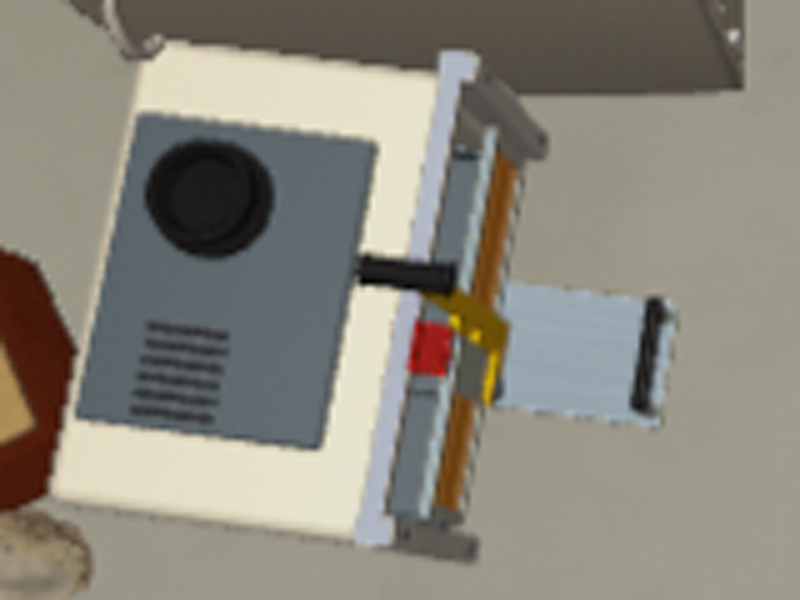

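View pics/t2.png

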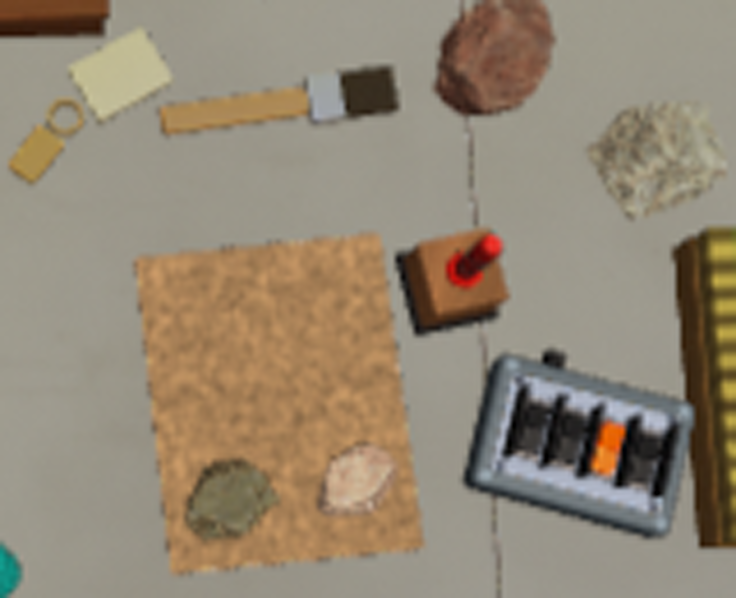

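View pics/s1.png

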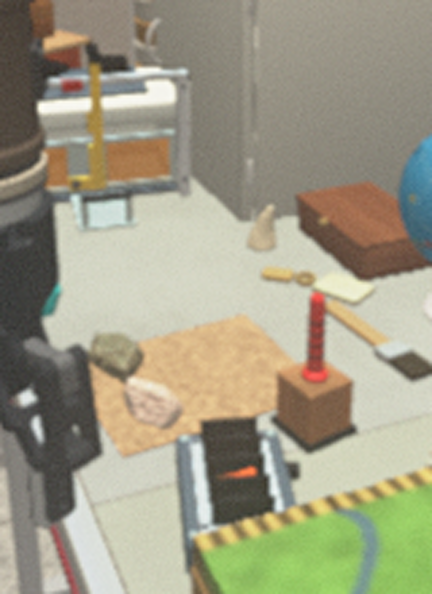

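```bash
cat > m.py <<'E'
from h import *
import pickle
c=pickle.load(open('c0.pkl','rb'))['top']
hsv=cv2.cvtColor(c['pixels'],cv2.COLOR_RGB2HSV);P=cloud(c)
H,S,V=[hsv[...,i].astype(int) for i in range(3)]
def comp(mask,box,z=None,name=''):
    u0,v0,u1,v1=box;m=np.zeros(mask.shape,np.uint8);m[v0:v1,u0:u1]=mask[v0:v1,u0:u1]
    n,l,s,ce=cv2.connectedComponentsWithStats(m)
    if n<2: print(name,'none');return
    k=1+np.argmax(s[1:,4]);mm=l==k
    zz=P[mm][:,2]; 
    cnt=cv2.findContours(mm.astype(np.uint8),0,2)[0][0]
    r=cv2.minAreaRect(cnt)
    zp=np.median(zz) if z is None else z
    X=onz(c,*r[0],zp)
    W=np.array([onz(c,*p,zp)[:2] for p in cv2.boxPoints(r)])
    print(name,'area',s[k,4],'cent',ce[k].round(1),'zmed',np.percentile(zz,[10,50,90]).round(3),'rectc',X.round(4),'meanXY',onz(c,*ce[k],zp).round(4))
    e=[W[1]-W[0],W[2]-W[1]]
    for q in e: print('    edge len',round(np.linalg.norm(q),4),'ang',round(np.degrees(np.arctan2(q[1],q[0])),1))
    return mm
comp((V<60),(138,186,165,203),0.249,'handle')
comp((V<70),(190,195,210,228),0.061,'trayh')
comp((S>180)&((H<6)|(H>174))&(V>120),(145,200,165,220),None,'catch')
comp((S>60)&(H>32)&(H<70)|((S>60)&(V<140)&(H>18)&(H<70)),(295,220,325,252),None,'oliv')
comp(((S<95)&(V>130)),(325,222,350,247),None,'feld')
comp((S>200)&(H<12)&(V>180),(380,215,400,240),0.05,'orange')
comp((S>200)&((H<6)|(H>174)),(345,175,375,200),None,'stylus')
comp((S>70)&(H>5)&(H<20),(280,175,365,260),0.003,'mat')
E
python3 m.py
```

```text
handle area 106 cent [151.2 194.7] zmed [0.245 0.249 0.253] rectc [0.5328 0.3053 0.249 ] meanXY [0.5326 0.3036 0.249 ]
    edge len 0.017 ang -2.4
    edge len 0.054 ang -95.7
trayh area 71 cent [198.9 210.9] zmed [0.058 0.062 0.066] rectc [0.5126 0.2015 0.061 ] meanXY [0.5128 0.2018 0.061 ]
    edge len 0.0714 ang -8.9
    edge len 0.0107 ang -100.8
catch area 63 cent [155.8 209.5] zmed [0.194 0.198 0.204] rectc [0.4988 0.3043 0.1983] meanXY [0.4988 0.3035 0.1983]
    edge len 0.0203 ang -91.2
    edge len 0.0261 ang -178.5
oliv area 224 cent [309.3 238.4] zmed [0.031 0.039 0.045] rectc [ 0.4177 -0.1502  0.0395] meanXY [ 0.4198 -0.1489  0.0395]
    edge len 0.0556 ang -25.2
    edge len 0.0511 ang -114.6
feld area 178 cent [337.4 234.1] zmed [0.027 0.036 0.043] rectc [ 0.4323 -0.2397  0.0357] meanXY [ 0.4319 -0.2393  0.0357]
    edge len 0.0479 ang -91.2
    edge len 0.0448 ang 176.8
orange area 4 cent [393.8 226.2] zmed [0.047 0.049 0.052] rectc [ 0.4529 -0.4151  0.05  ] meanXY [ 0.4521 -0.4158  0.05  ]
    edge len 0.0031 ang -91.2
    edge len 0.0064 ang 175.5
stylus area 59 cent [362.  186.8] zmed [0.064 0.084 0.147] rectc [ 0.5758 -0.3177  0.0841] meanXY [ 0.5747 -0.3161  0.0841]
    edge len 0.0412 ang -46.7
    edge len 0.022 ang -138.5
mat area 3551 cent [320.2 216.1] zmed [0.001 0.004 0.01 ] rectc [ 0.492  -0.1914  0.003 ] meanXY [ 0.4955 -0.1914  0.003 ]
    edge len 0.186 ang -84.6
    edge len 0.2321 ang -176.8
```

```bash
cat >> m.py <<'E'
print('---')
for n,(u,v) in dict(fr_a=(140,130),fr_b=(200,155),fr_c=(210,120),beamtop=(158,170),topc=(130,215),beige=(110,160)).items(): print(n,P[v,u].round(3))
L=[onz(c,70+a/5,140+b/5,.202) for a,b in((460,55),(375,540),(140,45),(55,495))]
L=np.array(L);print(L.round(3))
for i,j in((0,1),(2,3),(2,0),(3,1)):
    q=L[j]-L[i];print(np.degrees(np.arctan2(q[1],q[0])))
E
python3 m.py | sed -n '/---/,$p'
python3 - <<'E'
from h import *
from scipy.spatial.transform import Rotation as R
for p,a in (([.5,.25,.42],81),([.5,.25,.42],-99),([.43,.25,.35],81),([.43,.25,.35],-99),([.53,.3,.23],81),([.53,.3,.23],-99),([.53,.3,.23],171),([.53,.3,.23],-9)):
    y=np.array([np.cos(np.radians(a)),np.sin(np.radians(a)),0]);z=np.array([0,0,-1.]);x=np.cross(y,z)
    q=R.from_matrix(np.c_[x,y,z]).as_quat()
    print(p,a,env.ik(p,q))
s=env.state();print(R.from_quat(s['tool_rot']).as_matrix())
c=env.capture('wrist'); Rt=R.from_quat(s['tool_rot']).as_matrix(); print(Rt.T@(-c['R'].T@c['t']-s['position']), (c['R']@Rt))
E
```

```text
---
fr_a [0.701 0.324 0.305]
fr_b [0.703 0.202 0.045]
fr_c [0.755 0.144 0.226]
beamtop [0.615 0.299 0.202]
topc [0.489 0.389 0.163]
beige [0.662 0.461 0.153]
[[0.672 0.289 0.202]
 [0.389 0.33  0.202]
 [0.683 0.479 0.202]
 [0.418 0.514 0.202]]
171.7476447764335
172.61300059340596
-93.27968630766907
-98.92567214062498
[0.5, 0.25, 0.42] 81 [ 3.85753698e-01  6.20981362e-02  1.47562731e+00 -4.44089210e-16
  1.60386720e+00 -1.02796300e+00]
[0.5, 0.25, 0.42] -99 [ 3.85753698e-01  6.20981362e-02  1.47562731e+00 -4.44089210e-16
  1.60386720e+00  2.11362966e+00]
[0.43, 0.25, 0.35] 81 [ 4.39059441e-01 -5.11729750e-02  1.72291101e+00 -4.44089210e-16
  1.46985462e+00 -9.74657253e-01]
[0.43, 0.25, 0.35] -99 [ 4.39059441e-01 -5.11729750e-02  1.72291101e+00 -4.44089210e-16
  1.46985462e+00  2.16693540e+00]
[0.53, 0.3, 0.23] 81 [ 4.43585201e-01  2.45885206e-01  1.63519620e+00 -4.44089210e-16
  1.26051124e+00 -9.70131493e-01]
[0.53, 0.3, 0.23] -99 [ 4.43585201e-01  2.45885206e-01  1.63519620e+00 -4.44089210e-16
  1.26051124e+00  2.17146116e+00]
[0.53, 0.3, 0.23] 171 [ 4.43585201e-01  2.45885206e-01  1.63519620e+00 -4.44089210e-16
  1.26051124e+00 -2.54092782e+00]
[0.53, 0.3, 0.23] -9 [ 4.43585201e-01  2.45885206e-01  1.63519620e+00 -4.44089210e-16
  1.26051124e+00  6.00664834e-01]
[[ 9.23469919e-01  3.83670373e-01 -5.94066707e-04]
 [ 3.83670812e-01 -9.23468244e-01  1.76385095e-03]
 [ 1.28135613e-04 -1.85678935e-03 -9.99998268e-01]]
[ 0.07620375  0.00044829 -0.18247901] [[-2.98264233e-04  9.99999703e-01 -7.10632255e-04]
 [-9.54899204e-01 -4.95820269e-04 -2.96929729e-01]
 [-2.96929993e-01  5.90018657e-04  9.54899068e-01]]
```

```bash
cat >> h.py <<'E'
from scipy.spatial.transform import Rotation as Rot
def down(a):
    "tool down, tool y at world angle a (deg)"
    y=np.array([np.cos(np.radians(a)),np.sin(np.radians(a)),0]);z=np.array([0,0,-1.]);x=np.cross(y,z)
    return Rot.from_matrix(np.c_[x,y,z]).as_quat()
def st():
    s=env.state();print('t%.1f'%s['clock'],'pos',s['position'].round(4),'F',s['contact_force'].round(2),'w',round(s['width'],4),'q6',round(s['q'][5],2));return s
E
python3 - <<'E'
from h import *
import pickle
p=env.state()['position']
env.move_linear([p[0],p[1],.40],velocity=.3)
env.move_pose([.5,.24,.42],down(-9))
st();c=env.capture('wrist');save(c,'w1');pickle.dump(c,open('w1.pkl','wb'))
env.move_pose([.43,-.17,.40],down(-9))
st();c=env.capture('wrist');save(c,'w2');pickle.dump(c,open('w2.pkl','wb'))
c=env.capture('top');save(c,'top2');pickle.dump(c,open('top2.pkl','wb'))
E
```

```text
t4.0 pos [0.5004 0.2393 0.4199] F [ 0.17  0.86 -0.02] w 0.0852 q6 0.53
t5.6 pos [ 0.4304 -0.1694  0.4001] F [ 0.36 -0.04  0.24] w 0.0854 q6 -0.31
```

View pics/w1.png

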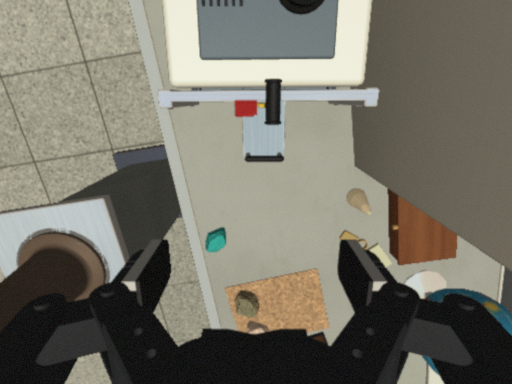

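View pics/w2.png

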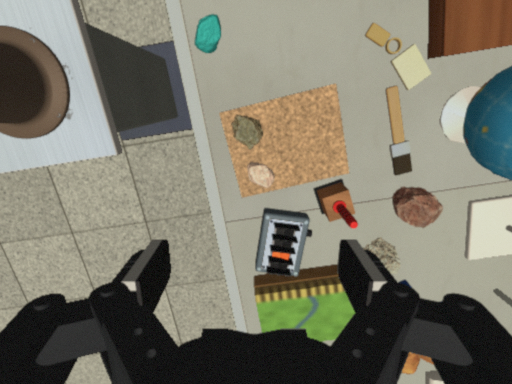

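W1 shows the handle at about (273,102), the red catch at (246,108) and the tray handle at (264,157). W2 shows the olivine at (247,130), the feldspar at (261,175), the stylus (345,212) and the orange rocker (283,256).

```bash
cat > m2.py <<'E'
from h import *
import pickle
def comp(c,mask,box,z,name):
    P=cloud(c);u0,v0,u1,v1=box;m=np.zeros(mask.shape,np.uint8);m[v0:v1,u0:u1]=mask[v0:v1,u0:u1]
    n,l,s,ce=cv2.connectedComponentsWithStats(m)
    if n<2: print(name,'none');return None
    k=1+np.argmax(s[1:,4]);mm=l==k;zz=P[mm][:,2]
    r=cv2.minAreaRect(cv2.findContours(mm.astype(np.uint8),0,2)[0][0])
    zp=np.median(zz) if z is None else z
    W=np.array([onz(c,*p,zp)[:2] for p in cv2.boxPoints(r)])
    print(name,'area',s[k,4],'cent',ce[k].round(1),'z',np.percentile(zz,[5,50,95]).round(3),'rectc',onz(c,*r[0],zp).round(4),'mean',onz(c,*ce[k],zp).round(4))
    for q in (W[1]-W[0],W[2]-W[1]): print('    len',round(np.linalg.norm(q),4),'ang',round(np.degrees(np.arctan2(q[1],q[0])),1))
    return mm
def hs(c):
    h=cv2.cvtColor(c['pixels'],cv2.COLOR_RGB2HSV).astype(int);return h[...,0],h[...,1],h[...,2]
E
python3 - <<'E'
from m2 import *
c=pickle.load(open('w1.pkl','rb'));H,S,V=hs(c)
comp(c,V<60,(262,72,286,130),.246,'handle')
comp(c,V<60,(240,150,290,165),.058,'trayh')
comp(c,(S>180)&((H<8)|(H>172)),(225,95,262,122),.196,'catch')
comp(c,(S<60)&(V>140)&(H>95),(150,86,385,108),.202,'beam')
c=pickle.load(open('w2.pkl','rb'));H,S,V=hs(c)
comp(c,(S>200)&(H<14)&(V>180),(265,245,300,268),.045,'orange')
comp(c,(V<75),(265,215,305,275),.062,'ribs')
comp(c,(S>60)&(H>20)&(H<60)&(V<170),(225,108,268,152),None,'oliv')
comp(c,((H>168)|(H<12))&(V>110)&(S<130),(243,158,278,192),None,'feld')
comp(c,(S>70)&(H>5)&(H<20),(210,70,360,205),.003,'mat')
comp(c,(S>180)&((H<8)|(H>172)),(325,195,365,232),None,'stylus')
im=cv2.cvtColor(c['pixels'],cv2.COLOR_RGB2BGR)
cv2.imwrite('pics/z2.png',cv2.resize(im[100:285,215:365],None,fx=4,fy=3.2,interpolation=cv2.INTER_CUBIC)[:600])
cv2.imwrite('pics/z2.png',cv2.resize(im[100:285,215:365],None,fx=3.2,fy=3.2,interpolation=cv2.INTER_CUBIC))
E
```

```text
handle area 602 cent [272.7 101.6] z [0.245 0.249 0.251] rectc [0.5342 0.3065 0.246 ] mean [0.5344 0.3064 0.246 ]
    len 0.0174 ang -9.1
    len 0.0488 ang -97.5
trayh area 174 cent [264.2 158.1] z [0.059 0.061 0.063] rectc [0.5151 0.2035 0.058 ] mean [0.5152 0.2023 0.058 ]
    len 0.0688 ang -9.1
    len 0.0097 ang -97.4
catch area 263 cent [245.3 108. ] z [0.196 0.197 0.202] rectc [0.5003 0.3022 0.196 ] mean [0.4995 0.3029 0.196 ]
    len 0.027 ang -9.1
    len 0.0171 ang -99.0
beam area 1009 cent [208.7  95.9] z [0.201 0.203 0.204] rectc [0.4581 0.3221 0.202 ] mean [0.4544 0.326  0.202 ]
    len 0.1396 ang -9.1
    len 0.019 ang -98.4
orange area 3 cent [281.3 256.7] z [0.051 0.051 0.052] rectc [ 0.4504 -0.4194  0.045 ] mean [ 0.4506 -0.4192  0.045 ]
    len 0.0016 ang 40.4
    len 0.0032 ang -56.6
ribs area 591 cent [284.1 237.6] z [0.045 0.053 0.064] rectc [ 0.462  -0.3673  0.062 ] mean [ 0.4612 -0.3671  0.062 ]
    len 0.0636 ang 72.8
    len 0.0474 ang -20.1
oliv area 561 cent [246.9 131.1] z [0.03  0.04  0.044] rectc [ 0.4212 -0.1483  0.0399] mean [ 0.4212 -0.1505  0.0399]
    len 0.0473 ang 42.1
    len 0.0573 ang -45.8
feld none
mat area 9378 cent [289.8 140.3] z [0.002 0.004 0.006] rectc [ 0.4962 -0.1852  0.003 ] mean [ 0.5017 -0.1855  0.003 ]
    len 0.2289 ang 3.5
    len 0.1804 ang -80.7
stylus area 237 cent [344.1 212.6] z [0.066 0.105 0.149] rectc [ 0.5744 -0.314   0.1051] mean [ 0.5716 -0.3123  0.1051]
    len 0.021 ang 40.4
    len 0.0602 ang -53.1
```

View pics/z2.png

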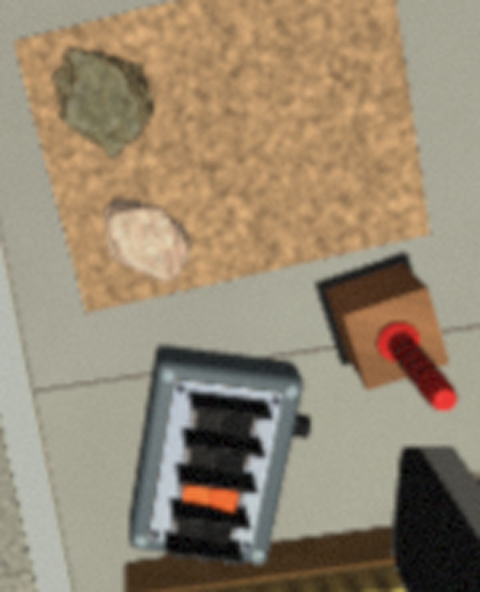

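```bash
cat >> h.py <<'E'
CY=171.0
ex=np.array([np.cos(np.radians(CY-90)),np.sin(np.radians(CY-90)),0]); ey=np.array([np.cos(np.radians(CY)),np.sin(np.radians(CY)),0])
HND=np.array([.5343,.3062,.240])
E
python3 - <<'E'
from h import *
o=down(CY-180)
g=HND-[0,0,.019]
env.command_gripper(.06)
env.move_pose([g[0],g[1],.40],o)
env.move_linear([g[0],g[1],.29],velocity=.2)
env.move_linear(list(g),velocity=.08);st()
env.command_gripper(0.0,grip_force=50);s=st()
c=env.capture('side');save(c,'s2')
E
```

```text
t9.6 pos [0.5348 0.3065 0.2216] F [0.14 0.36 0.44] w 0.0603 q6 0.61
t10.2 pos [0.5343 0.3062 0.221 ] F [-0.12  0.44  0.08] w -0.0001 q6 0.61
```

View pics/s2.png

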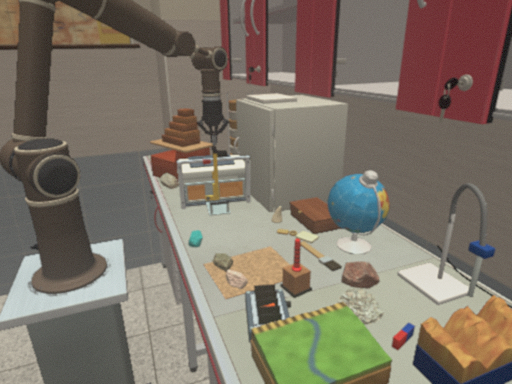

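Closed width is 0, so the pinch missed. I'll look closer.

```bash
python3 - <<'E'
from h import *
c=env.capture('wrist');save(c,'w3')
s=cv2.imread('pics/s2.png');cv2.imwrite('pics/s2z.png',cv2.resize(s[90:220,165:265],None,fx=4.6,fy=4.6,interpolation=cv2.INTER_CUBIC))
c=env.capture('side');print([proj(c,HND+k*.023*ex) for k in(-1,1)])
E
```

```text
[(np.float64(214.58682173017453), np.float64(150.63503978479156)), (np.float64(213.27636941182885), np.float64(147.84065001101595))]
```

View pics/w3.png

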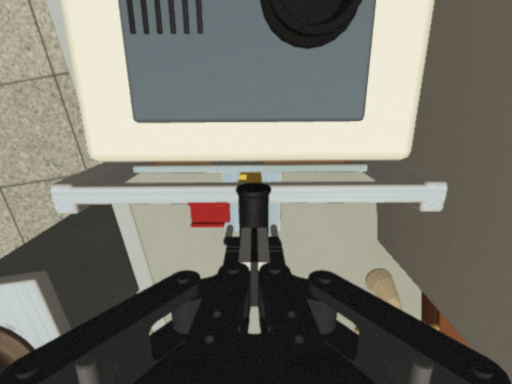

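View pics/s2z.png

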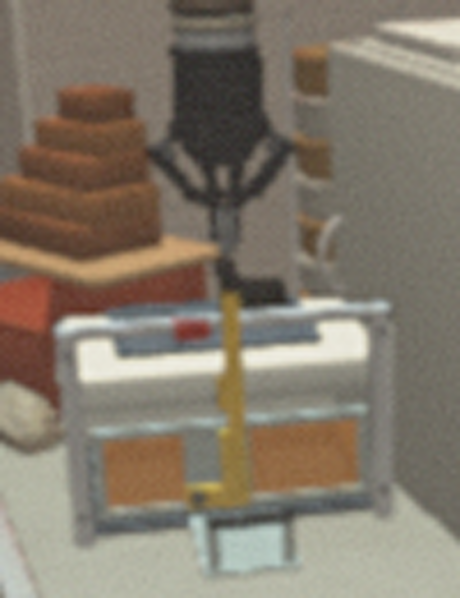

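```bash
python3 - <<'E'
from h import *
c=env.capture('wrist');P=cloud(c)
for v in range(178,300,6): print(v,c['z_map'][v,254].round(3),P[v,254].round(3))
E
```

```text
178 0.296 [0.535 0.303 0.118]
184 0.173 [0.539 0.332 0.237]
190 0.161 [0.539 0.332 0.25 ]
196 0.161 [0.539 0.329 0.251]
202 0.163 [0.538 0.325 0.25 ]
208 0.165 [0.537 0.321 0.249]
214 0.165 [0.537 0.318 0.25 ]
220 0.166 [0.536 0.315 0.25 ]
226 0.169 [0.536 0.31  0.249]
232 0.146 [0.537 0.317 0.27 ]
238 0.139 [0.537 0.317 0.278]
244 0.135 [0.537 0.316 0.282]
250 0.128 [0.537 0.317 0.29 ]
256 0.123 [0.537 0.317 0.295]
262 0.119 [0.537 0.317 0.299]
268 0.121 [0.536 0.314 0.298]
274 0.121 [0.536 0.311 0.298]
280 0.122 [0.535 0.308 0.298]
286 0.0 [0.547 0.381 0.403]
292 0.123 [0.534 0.303 0.3  ]
298 0.125 [0.534 0.299 0.299]
```

```bash
python3 - <<'E'
from h import *
c=env.capture('wrist');save(c,'w4')
im=cv2.imread('pics/w4.png');im=np.clip(im[170:330,190:320].astype(float)*2.2,0,255).astype(np.uint8)
cv2.imwrite('pics/w4z.png',cv2.resize(im,None,fx=3.7,fy=3.7,interpolation=cv2.INTER_CUBIC))
E
```

```text
(no output)
```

View pics/w4z.png

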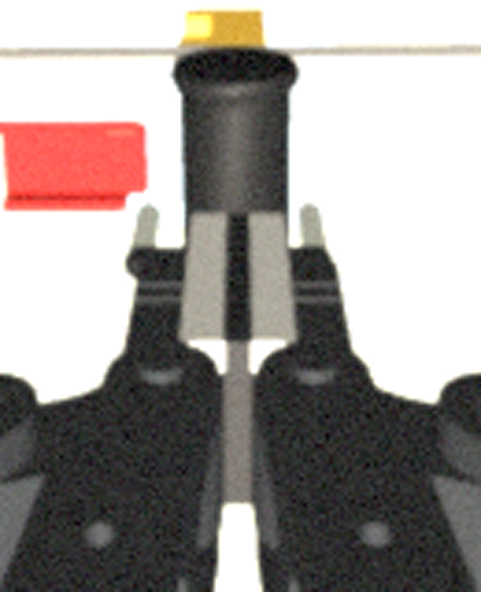

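```bash
python3 - <<'E'
from h import *
p=env.state()['position']
env.move_linear([p[0],p[1],p[2]+.004],velocity=.02);env.wait(.3);st()
c=env.capture('wrist');save(c,'w5');P=cloud(c);print(P[205:222:4,254].round(4))
E
```

```text
t11.1 pos [0.5342 0.3061 0.2249] F [ 0.12 -0.19 -0.24] w 0.0001 q6 0.61
[[0.5375 0.3221 0.2502]
 [0.537  0.3194 0.2497]
 [0.5367 0.3171 0.2502]
 [0.5363 0.3147 0.2502]
 [0.5358 0.3119 0.2496]]
```

```bash
python3 - <<'E'
from h import *
env.move_linear([.5342,.3061,.33],velocity=.15)
s=st()
c=env.capture('wrist');save(c,'w6');P=cloud(c)-s['position']
T=Rot.from_quat(s['tool_rot']).as_matrix();Q=P@T
m=(c['z_map']>0)&(c['z_map']<.22)
print('shut tip max z',np.percentile(Q[m][:,2],[90,99,100]))
v,u=np.where(m&(Q[...,2]>np.percentile(Q[m][:,2],99)));print(u.min(),u.max(),v.min(),v.max(),Q[v,u].mean(0))
e=env.capture('side');save(e,'s3');print(proj(e,s['position']))
env.command_gripper(.04);c=env.capture('wrist');save(c,'w7');P=cloud(c)-env.state()['position'];Q=P@T
m=(c['z_map']>0)&(c['z_map']<.22)
print('tip max z',np.percentile(Q[m][:,2],[90,99,100]))
for n in('w6','w7'):
    im=cv2.imread(f'pics/{n}.png');im=np.clip(im[150:384,120:400].astype(float)*2.2,0,255).astype(np.uint8)
    cv2.imwrite(f'pics/{n}z.png',cv2.resize(im,None,fx=2,fy=2,interpolation=cv2.INTER_CUBIC))
im=cv2.imread('pics/s3.png');cv2.imwrite('pics/s3z.png',cv2.resize(im[50:170,165:265],None,fx=4.6,fy=4.6,interpolation=cv2.INTER_CUBIC))
E
```

```text
t12.0 pos [0.5336 0.3058 0.3288] F [ 0.83 -0.71  0.  ] w 0.0001 q6 0.61
shut tip max z [0.02002755 0.05329035 0.06961281]
444 459 0 71 [0.12768413 0.14871948 0.05889112]
(np.float64(212.54265774618034), np.float64(126.88805421606548))
tip max z [0.02005447 0.05293373 0.06885598]
```

View pics/w6z.png

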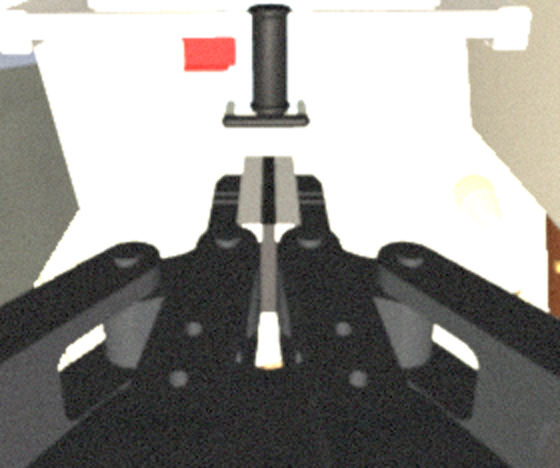

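View pics/s3z.png

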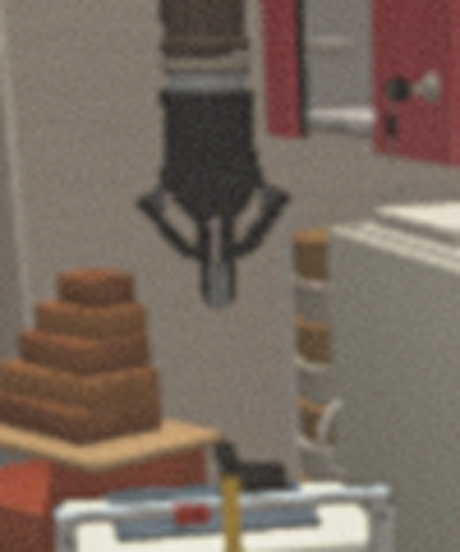

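```bash
python3 - <<'E'
from h import *
env.command_gripper(0.0);env.wait(.2)
s=st();T=Rot.from_quat(s['tool_rot']).as_matrix()
c=env.capture('wrist');Q=(cloud(c)-s['position'])@T
for u in(246,249,260,263):
  for v in range(218,268,4): print(u,v,Q[v,u].round(4)) if u in(249,260) else 0
e=env.capture('side')
for dz in(-.06,-.05,-.04,-.03,0): print(dz,proj(e,s['position']-[0,0,dz]))
E
```

```text
t13.3 pos [0.5342 0.3061 0.33  ] F [ 0.19  0.23 -0.45] w 0.0002 q6 0.61
249 218 [-0.1438 -0.0086  0.3281]
249 222 [-0.1519 -0.0087  0.3276]
249 226 [-0.161  -0.0087  0.329 ]
249 230 [ 0.0112 -0.0019 -0.0479]
249 234 [ 0.0114 -0.0018 -0.0529]
249 238 [ 0.0107 -0.0018 -0.0558]
249 242 [ 0.0107 -0.0017 -0.06  ]
249 246 [ 0.0107 -0.0016 -0.0639]
249 250 [ 0.0108 -0.0016 -0.0677]
249 254 [ 0.0109 -0.0015 -0.0712]
249 258 [ 0.0104 -0.0015 -0.0737]
249 262 [ 0.0114 -0.0014 -0.0784]
249 266 [ 0.009  -0.0014 -0.0777]
260 218 [-0.1441  0.0125  0.3289]
260 222 [-0.1524  0.0125  0.3287]
260 226 [-0.1616  0.0126  0.3303]
260 230 [ 0.0106  0.0038 -0.0467]
260 234 [ 0.0107  0.0037 -0.0516]
260 238 [ 0.0106  0.0036 -0.0556]
260 242 [ 0.0109  0.0035 -0.0604]
260 246 [ 0.0108  0.0034 -0.064 ]
260 250 [ 0.0109  0.0033 -0.0679]
260 254 [ 0.0107  0.0033 -0.071 ]
260 258 [ 0.0108  0.0032 -0.0744]
260 262 [ 0.0108  0.0031 -0.0776]
260 266 [ 0.012   0.003  -0.0824]
-0.06 (np.float64(211.78385717816212), np.float64(110.82533132022836))
-0.05 (np.float64(211.9302723870731), np.float64(113.47973839805596))
-0.04 (np.float64(212.0759148091024), np.float64(116.12013538100587))
-0.03 (np.float64(212.22079054635878), np.float64(118.74663289611513))
0 (np.float64(212.65087771445414), np.float64(126.5438175708944))
```

Both the wrist depth and the side view put the finger ends about 43 mm behind the reported TCP, which explains the miss. I'll work with that offset and verify it on the handle.

```bash
cat >> h.py <<'E'
OFF=.043   # real fingertip is OFF behind (above) the reported TCP
def lin(p,ori=None,v=.15): env.move_linear([p[0],p[1],p[2]-OFF],ori,v)   # p: tip
def go(p,ori): env.move_pose([p[0],p[1],p[2]-OFF],ori)
E
python3 - <<'E'
from h import *
env.command_gripper(.06)
lin([HND[0],HND[1],.25],v=.15);st()
lin([HND[0],HND[1],.221],v=.04);st()
c=env.capture('wrist');save(c,'w8');c=env.capture('side');save(c,'s4')
env.command_gripper(0,grip_force=50);st()
im=cv2.imread('pics/s4.png');cv2.imwrite('pics/s4z.png',cv2.resize(im[90:210,165:265],None,fx=4.6,fy=4.6,interpolation=cv2.INTER_CUBIC))
E
```

```text
t14.9 pos [0.5352 0.3066 0.2082] F [ 0.06 -1.33  0.32] w 0.0599 q6 0.61
t15.8 pos [0.5345 0.3063 0.1781] F [ 0.3  -0.36  0.38] w 0.0601 q6 0.61
t16.4 pos [0.5341 0.3063 0.1783] F [-1.07  0.01  2.33] w 0.0162 q6 0.61
```

View pics/s4z.png

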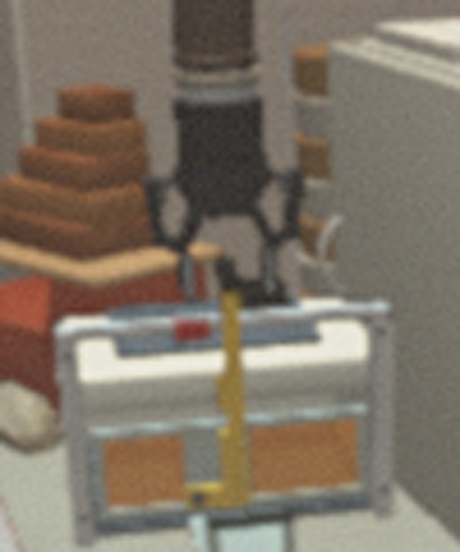

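Gripped (16 mm). Now I'll lift, slowly and checked.

```bash
python3 - <<'E'
from h import *
z0=.221
lin([HND[0],HND[1],z0+.01],v=.03);st()
lin([HND[0],HND[1],z0+.06],v=.05);st()
lin([HND[0],HND[1],z0+.080],v=.04);env.wait(.2);st()
c=env.capture('wrist');save(c,'w9');c=env.capture('side');save(c,'s5')
im=cv2.imread('pics/s5.png');cv2.imwrite('pics/s5z.png',cv2.resize(im[60:210,165:265],None,fx=4,fy=4,interpolation=cv2.INTER_CUBIC))
E
```

```text
t16.9 pos [0.5339 0.3062 0.1876] F [-1.59  2.08 -4.95] w 0.0161 q6 0.61
t18.0 pos [0.5341 0.3062 0.2378] F [-2.52  2.07 -5.93] w 0.0164 q6 0.61
t18.9 pos [0.5342 0.3062 0.2579] F [-4.92  1.22 -5.71] w 0.0165 q6 0.61
```

View pics/s5z.png

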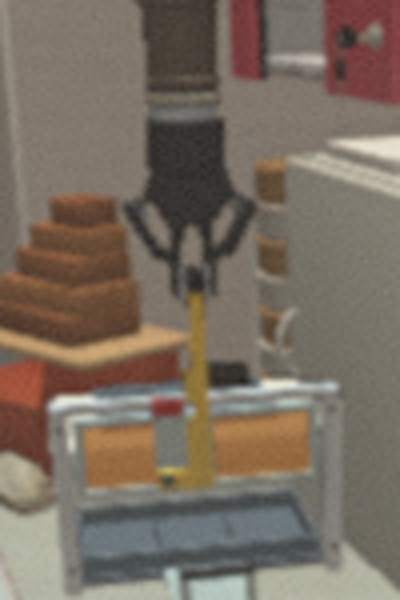

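View pics/w9.png

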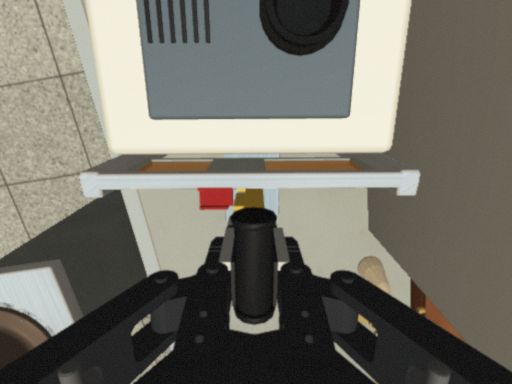

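```bash
cat >> h.py <<'E'
def arc(th): return ey*(-.038*np.cos(th)+.2*np.sin(th)+.038)+np.array([0,0,.2*np.cos(th)+.038*np.sin(th)-.2])
G0=np.array([HND[0],HND[1],.221])
E
python3 - <<'E'
from h import *
lin(G0+[0,0,.0815],v=.02);env.wait(.2);st()
for th in(.03,.06,.09,.12):
    lin(G0+[0,0,.0815]+arc(th),v=.03);st()
env.wait(.2);st()
c=env.capture('wrist');save(c,'w10');c=env.capture('side');save(c,'s6')
im=cv2.imread('pics/s6.png');cv2.imwrite('pics/s6z.png',cv2.resize(im[60:210,165:265],None,fx=4,fy=4,interpolation=cv2.INTER_CUBIC))
E
```

```text
t19.4 pos [0.5342 0.3062 0.2594] F [-4.3   2.27 -6.15] w 0.0167 q6 0.61
t19.8 pos [0.5297 0.3069 0.2613] F [ 0.56  1.01 -5.32] w 0.0169 q6 0.61
t20.1 pos [0.523 0.308 0.262] F [ 1.55 -0.76 -5.36] w 0.0165 q6 0.62
t20.5 pos [0.5177 0.3087 0.2626] F [ 5.05 -0.31 -5.96] w 0.0165 q6 0.62
t20.8 pos [0.5135 0.3094 0.2636] F [ 7.39 -1.31 -6.45] w 0.0166 q6 0.63
t21.0 pos [0.5136 0.3094 0.2636] F [ 7.08 -1.76 -5.35] w 0.0168 q6 0.63
```

View pics/s6z.png

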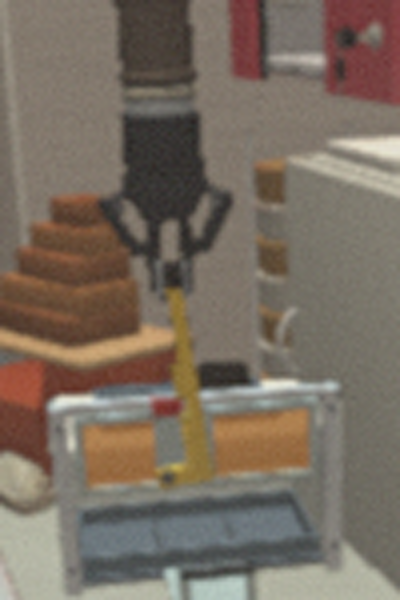

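View pics/w10.png

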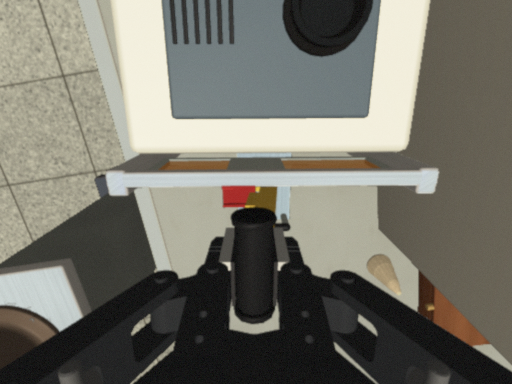

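```bash
python3 - <<'E'
from h import *
p0=G0+[0,0,.0815]+arc(.12)
for d in(.003,.005,.007):
    lin(p0-[0,0,d],v=.015);env.wait(.15);st()
E
```

```text
t21.6 pos [0.5137 0.3094 0.2606] F [ 7.61 -1.32 -6.26] w 0.017 q6 0.63
t22.1 pos [0.5138 0.3093 0.2586] F [ 7.46 -0.51 -6.25] w 0.0167 q6 0.63
t22.5 pos [0.5138 0.3094 0.2567] F [ 6.76 -2.22 -5.9 ] w 0.0166 q6 0.63
```

```bash
python3 - <<'E'
from h import *
p0=G0+[0,0,.0815]+arc(.12)
for d in(.008,.009,.010):
    lin(p0-[0,0,d],v=.015);env.wait(.15);s=st()
    if s['contact_force'][2]>-2.5: break
c=env.capture('wrist');save(c,'w11');c=env.capture('side');save(c,'s7')
im=cv2.imread('pics/s7.png');cv2.imwrite('pics/s7z.png',cv2.resize(im[60:210,165:265],None,fx=4,fy=4,interpolation=cv2.INTER_CUBIC))
im=cv2.imread('pics/w11.png');cv2.imwrite('pics/w11z.png',cv2.resize(im[150:230,180:320],None,fx=5,fy=5,interpolation=cv2.INTER_CUBIC))
E
```

```text
t22.9 pos [0.5139 0.3094 0.2565] F [ 5.95 -2.59 -3.4 ] w 0.0165 q6 0.63
t23.3 pos [0.5141 0.3094 0.2564] F [ 6.19 -2.53 -1.31] w 0.0164 q6 0.63
```

View pics/w11z.png

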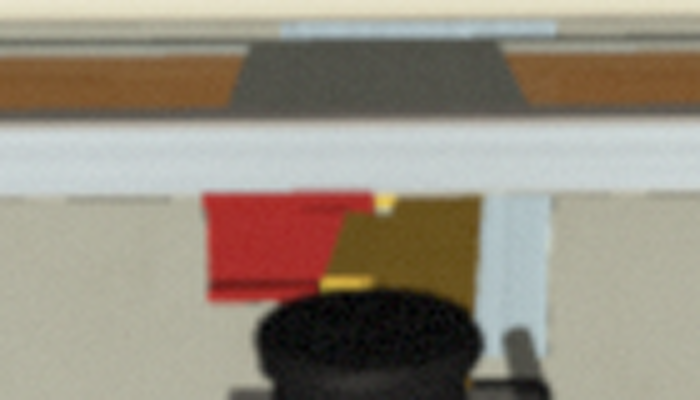

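View pics/s7z.png

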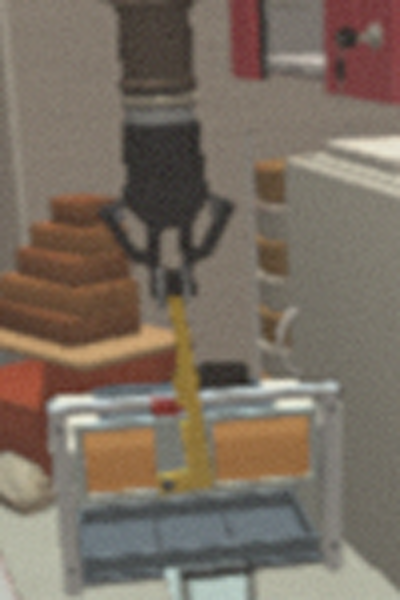

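```bash
python3 - <<'E'
from h import *
p0=G0+[0,0,.0815]+arc(.12)-[0,0,.0105]
lin(p0,v=.015);env.wait(.15);st()
for k in(.003,.006,.009):
    lin(p0-ey*k,v=.02);env.wait(.15);s=st()
    if s['contact_force'][0]<.5: break
E
```

```text
t23.8 pos [0.5143 0.3094 0.2562] F [ 4.16 -3.06  2.75] w 0.0169 q6 0.63
t24.2 pos [0.5162 0.3092 0.2561] F [ 3.38 -4.12  6.58] w 0.0166 q6 0.63
t24.7 pos [0.5181 0.3089 0.256 ] F [ 2.34 -3.46  7.3 ] w 0.0163 q6 0.62
t25.1 pos [0.5202 0.3086 0.2558] F [ 1.2 -3.   8.5] w 0.0165 q6 0.62
```

```bash
python3 - <<'E'
from h import *
p=env.state()['position']+[0,0,OFF]
p0=G0+[0,0,.0815]+arc(.12)-[0,0,.0105]-ey*.009
lin(p0+[0,0,.002],v=.02);env.wait(.15);st()
lin(p0+[0,0,.001]-ey*.001,v=.02);env.wait(.15);st()
c=env.capture('wrist');save(c,'w12')
im=cv2.imread('pics/w12.png');cv2.imwrite('pics/w12z.png',cv2.resize(im[150:230,180:320],None,fx=5,fy=5,interpolation=cv2.INTER_CUBIC))
E
```

```text
t25.5 pos [0.52   0.3086 0.2559] F [ 2.43 -3.91  5.72] w 0.0166 q6 0.62
t25.9 pos [0.5205 0.3085 0.2556] F [ 0.02 -2.67  9.28] w 0.0164 q6 0.62
```

View pics/w12z.png

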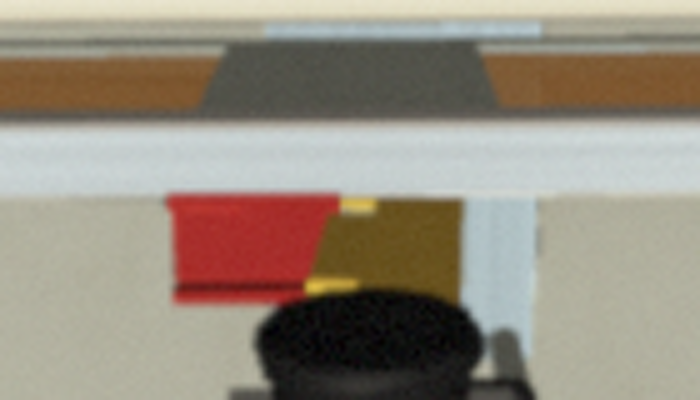

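```bash
python3 - <<'E'
from h import *
p0=G0+[0,0,.0815]+arc(.12)-[0,0,.0105]-ey*.010
for dz in(.003,.004):
    lin(p0+[0,0,dz],v=.02);env.wait(.15);st()
E
```

```text
t26.4 pos [0.5202 0.3085 0.2559] F [ 0.88 -3.29  6.27] w 0.0166 q6 0.62
t26.8 pos [0.5201 0.3085 0.256 ] F [ 1.47 -2.53  2.54] w 0.0164 q6 0.62
```

```bash
python3 - <<'E'
from h import *
p0=G0+[0,0,.0815]+arc(.12)-[0,0,.0105]-ey*.010
lin(p0+[0,0,.0045],v=.02);env.wait(.15);st()
env.command_gripper(.022,grip_force=20);env.wait(.1);st()
c=env.capture('wrist');save(c,'w13')
im=cv2.imread('pics/w13.png');cv2.imwrite('pics/w13z.png',cv2.resize(im[150:330,180:320],None,fx=3.3,fy=3.3,interpolation=cv2.INTER_CUBIC))
E
```

```text
t27.2 pos [0.52   0.3084 0.2561] F [ 2.51 -2.63 -0.47] w 0.0165 q6 0.62
t27.5 pos [0.5193 0.3088 0.2561] F [-0.78 -0.14 -0.6 ] w 0.0218 q6 0.62
```

View pics/w13z.png

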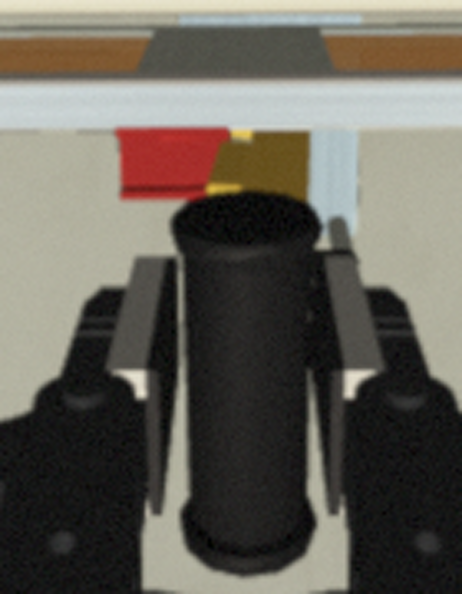

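```bash
python3 - <<'E'
from m2 import *
env.command_gripper(.06);st()
p=env.state()['position']+[0,0,OFF]
lin([p[0],p[1],.40],v=.2)
c=env.capture('wrist');save(c,'w14');pickle.dump(c,open('w14.pkl','wb'))
H,S,V=hs(c)
comp(c,V<45,(230,60,300,225),.246+.073,'hndl')
c=pickle.load(open('top2.pkl','rb'));H,S,V=hs(c);comp(c,(H>80)&(H<95)&(S>120),(235,235,280,270),.02,'turq')
c=env.capture('side');save(c,'s8')
E
```

```text
t28.0 pos [0.5203 0.3084 0.2567] F [-0.11 -0.31  0.05] w 0.0601 q6 0.62
hndl area 1193 cent [254.4 193.9] z [0.319 0.326 0.328] rectc [0.5259 0.3094 0.319 ] mean [0.5211 0.3102 0.319 ]
    len 0.0303 ang -9.0
    len 0.0509 ang -97.5
turq area 188 cent [255.1 252.5] z [0.018 0.033 0.042] rectc [0.3778 0.0258 0.02  ] mean [0.3793 0.0254 0.02  ]
    len 0.0518 ang -91.1
    len 0.0447 ang 178.8
```

View pics/w14.png

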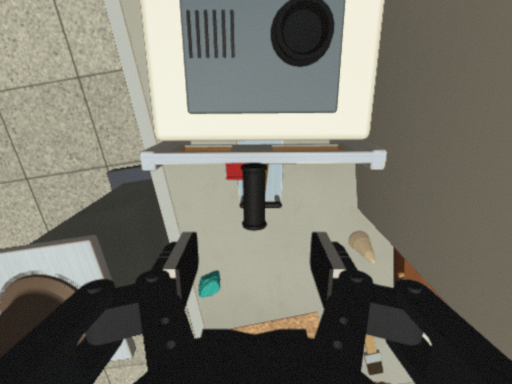

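View pics/s8.png

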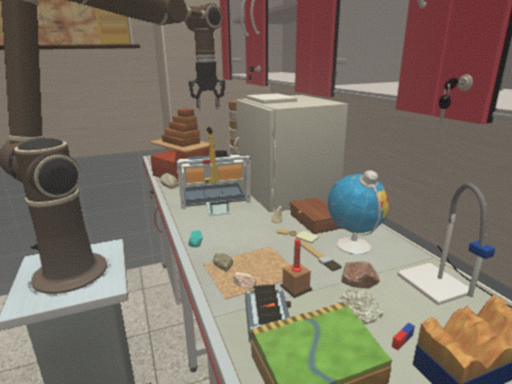

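```bash
python3 - <<'E'
from h import *
T=np.array([.515,.2028,.036])
o=down(CY-90)
print(env.ik([T[0],T[1],T[2]-OFF],o))
p=env.state()['position']
lin([.515,.16,.40],v=.25)
go([T[0],T[1]-.0,.30],o);st()
env.command_gripper(.05)
lin(T+[0,0,.05],v=.2)
c=env.capture('side');save(c,'s9')
lin(T,v=.06);st()
env.command_gripper(0,grip_force=40);st()
im=cv2.imread('pics/s9.png');cv2.imwrite('pics/s9z.png',cv2.resize(im[60:230,165:265],None,fx=3.5,fy=3.5,interpolation=cv2.INTER_CUBIC))
E
```

```text
[ 2.96465257e-01  4.45432718e-01  1.91631109e+00 -4.44089210e-16
  7.79848850e-01 -1.11725144e+00]
t30.9 pos [0.5151 0.2035 0.2572] F [-0.72 -0.11  0.  ] w 0.0595 q6 -1.12
t33.4 pos [ 0.5154  0.2029 -0.0067] F [ 0.19 -0.31  0.2 ] w 0.05 q6 -1.12
t33.8 pos [ 0.5154  0.2028 -0.0065] F [-0.84 -0.06  3.33] w 0.0107 q6 -1.12
```

View pics/s9z.png

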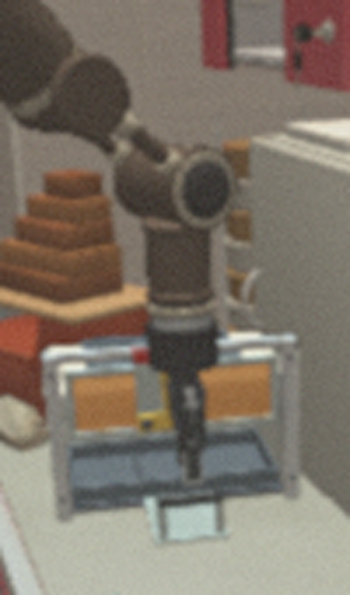

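```bash
python3 - <<'E'
from h import *
T=np.array([.515,.2028,.036])
lin(T-ex*.03,v=.08);st()
lin(T-ex*.19,v=.12);st()
env.command_gripper(.05);st()
lin(T-ex*.19+[0,0,.15],v=.2)
go([.44,-.02,.40],down(-9))
env.wait(.1)
import pickle
s=st();c=env.capture('wrist');save(c,'w15');pickle.dump(c,open('w15.pkl','wb'))
c=env.capture('top');save(c,'top3');pickle.dump(c,open('top3.pkl','wb'))
E
```

```text
t34.3 pos [ 0.5106  0.1715 -0.0066] F [-1.25 -0.68  5.29] w 0.0109 q6 -1.17
t35.8 pos [ 0.4869  0.0148 -0.0065] F [ 4.39 -2.45  3.59] w 0.0107 q6 -1.47
t36.3 pos [ 0.4841  0.0154 -0.0076] F [ 0.18 -0.82  0.21] w 0.0499 q6 -1.47
t38.6 pos [ 0.4396 -0.0199  0.3556] F [0.6  0.36 0.38] w 0.0501 q6 0.01
```

View pics/w15.png

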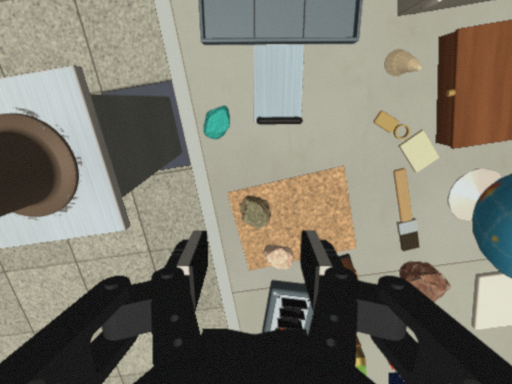

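View pics/top3.png

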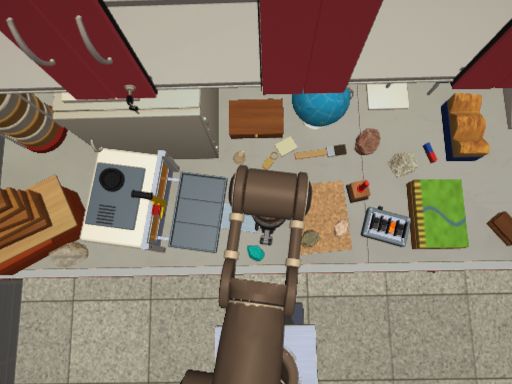

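```bash
python3 - <<'E'
from m2 import *
c=pickle.load(open('top3.pkl','rb'));H,S,V=hs(c);P=cloud(c)
for n,(u,v) in dict(nw=(177,173),ne=(228,176),sw=(170,248),se=(220,252)).items(): print(n,onz(c,u,v,.029).round(4),P[v,u].round(3))
env.move_pose([.44,-.15,.25],down(-9));env.wait(.1)
c=env.capture('wrist');save(c,'w16');pickle.dump(c,open('w16.pkl','wb'));st()
cv2.imwrite('pics/top3z.png',cv2.resize(cv2.imread('pics/top3.png')[150:270,150:270],None,fx=5,fy=5,interpolation=cv2.INTER_CUBIC))
E
```

```text
nw [0.6469 0.2817 0.029 ] [0.654 0.288 0.001]
ne [0.6326 0.1111 0.029 ] [0.639 0.114 0.003]
sw [0.3985 0.2998 0.029 ] [0.4   0.306 0.003]
se [0.3826 0.138  0.029 ] [0.384 0.141 0.002]
t39.6 pos [ 0.4414 -0.1493  0.2518] F [ 0.14 -0.11  1.13] w 0.0502 q6 -0.26
```

View pics/w16.png

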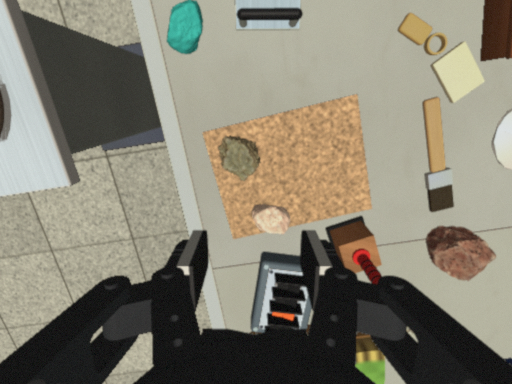

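View pics/top3z.png

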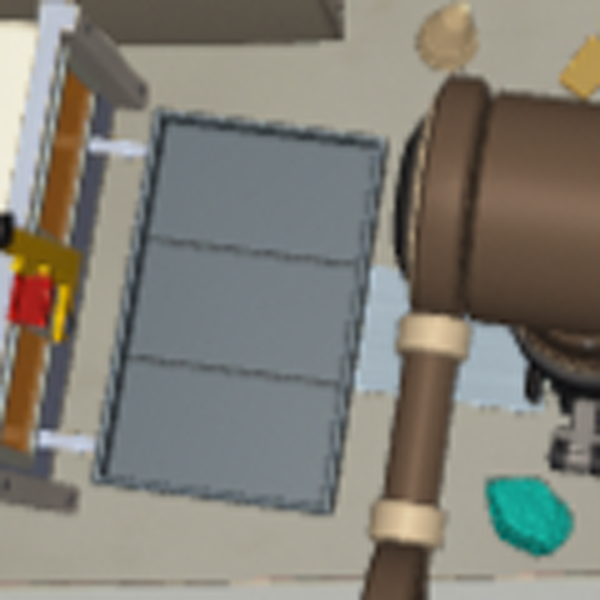

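```bash
cat > spec.py <<'E'
from m2 import *
def spec(cs,xy,r=.055,zmin=.012):
    Q=[]
    for c in cs:
        P=cloud(c).reshape(-1,3);z=c['z_map'].reshape(-1)
        m=(z>0)&(np.hypot(P[:,0]-xy[0],P[:,1]-xy[1])<r)&(P[:,2]>zmin)&(P[:,2]<.08);Q.append(P[m])
        print('  n',m.sum(),'x',np.percentile(P[m][:,0],[1,99]).round(4),'y',np.percentile(P[m][:,1],[1,99]).round(4),'zmax',np.percentile(P[m][:,2],99).round(3))
    Q=np.vstack(Q)
    rect=cv2.minAreaRect((Q[:,:2]*1000).astype(np.float32))
    W=cv2.boxPoints(rect)/1000;e=[W[1]-W[0],W[2]-W[1]]
    print('  c',np.round(np.array(rect[0])/1000,4),[(round(float(np.linalg.norm(q)),4),round(float(np.degrees(np.arctan2(q[1],q[0]))),1)) for q in e])
    for a in range(0,180,15):
        d=np.array([np.cos(np.radians(a)),np.sin(np.radians(a))]);t=Q[:,:2]@d
        print((a,round(float(np.ptp(np.percentile(t,[.5,99.5]))),3)),end=' ')
    print();return Q
E
python3 - <<'E'
from spec import *
t=pickle.load(open('top3.pkl','rb'));w=pickle.load(open('w16.pkl','rb'))
C=[onz(t,150+a/5,150+b/5,.029) for a,b in((157,112),(386,140),(330,513),(95,482))]
print(np.round(C,4),np.mean(C,0))
a=onz(w,239,157,.03);b=onz(w,271,219,.03);print(a,b)
for x in(a,b):
    spec([w],x); spec([t],x)
im=cv2.imread('pics/w16.png');cv2.imwrite('pics/w16z.png',cv2.resize(im[125:245,200:310],None,fx=5,fy=5,interpolation=cv2.INTER_CUBIC))
E
```

```text
[[0.6486 0.2669 0.029 ]
 [0.6258 0.1138 0.029 ]
 [0.381  0.1509 0.029 ]
 [0.4037 0.3031 0.029 ]] [0.51475634 0.20868222 0.029     ]
[ 0.42122791 -0.15059055  0.03      ] [ 0.45295828 -0.25231329  0.03      ]
  n 1318 x [0.3948 0.4476] y [-0.181  -0.1206] zmax 0.045
  c [ 0.421 -0.147] [(0.0644, -48.5), (0.0543, 41.5)]
(0, 0.054) (15, 0.052) (30, 0.051) (45, 0.051) (60, 0.053) (75, 0.058) (90, 0.064) (105, 0.065) (120, 0.064) (135, 0.061) (150, 0.06) (165, 0.058) 
  n 255 x [0.3963 0.4485] y [-0.1811 -0.1224] zmax 0.049
  c [ 0.4266 -0.1546] [(0.0756, -35.9), (0.0546, 54.1)]
(0, 0.054) (15, 0.053) (30, 0.051) (45, 0.05) (60, 0.052) (75, 0.057) (90, 0.061) (105, 0.064) (120, 0.062) (135, 0.061) (150, 0.062) (165, 0.06) 
  n 884 x [0.4263 0.4799] y [-0.2714 -0.2318] zmax 0.045
  c [ 0.4527 -0.2506] [(0.0618, -18.0), (0.0378, 72.0)]
(0, 0.055) (15, 0.049) (30, 0.044) (45, 0.04) (60, 0.037) (75, 0.036) (90, 0.041) (105, 0.048) (120, 0.054) (135, 0.059) (150, 0.061) (165, 0.059) 
  n 197 x [0.4274 0.4824] y [-0.2771 -0.233 ] zmax 0.048
  c [ 0.4554 -0.2535] [(0.0485, -79.4), (0.0527, 10.6)]
(0, 0.056) (15, 0.05) (30, 0.045) (45, 0.041) (60, 0.042) (75, 0.043) (90, 0.045) (105, 0.05) (120, 0.055) (135, 0.059) (150, 0.06) (165, 0.06)
```

View pics/w16z.png

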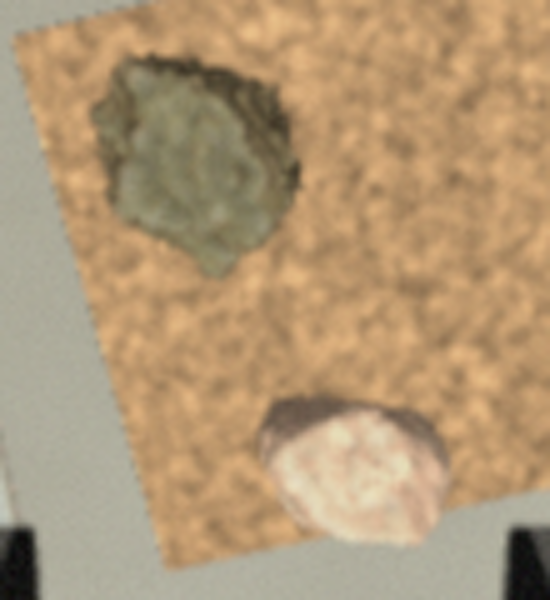

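```bash
python3 - <<'E'
from h import *
import pickle
w=pickle.load(open('w16.pkl','rb'))
print([onz(w,u,v,.036).round(4) for u,v in((262,253),(305,258))])
P=np.array([.422,-.150])
o=down(35);print(env.ik([P[0],P[1],-.037],o),env.ik([.51,.2,-.02],down(81)))
env.command_gripper(.08)
go([P[0],P[1],.15],o)
lin([P[0],P[1],.05],v=.2)
lin([P[0],P[1],.006],v=.06);st()
env.command_gripper(0,grip_force=45);st()
lin([P[0],P[1],.03],v=.08);st()
c=env.capture('wrist');save(c,'w17')
E
```

```text
[array([ 0.4312, -0.3043,  0.036 ]), array([ 0.4964, -0.3236,  0.036 ])]
[-4.38802607e-01  3.51907327e-01  2.16177233e+00 -4.44089210e-16
  6.27912994e-01 -1.04966785e+00] [ 2.94236596e-01  4.59833640e-01  1.93137219e+00 -4.44089210e-16
  7.50386827e-01 -1.11948010e+00]
t42.3 pos [ 0.4221 -0.1501 -0.037 ] F [-0.28 -0.9   0.5 ] w 0.0799 q6 -1.05
t42.7 pos [ 0.4225 -0.1504 -0.0357] F [-2.75  0.24  8.88] w 0.053 q6 -1.05
t43.1 pos [ 0.4223 -0.1501 -0.0127] F [-0.04 -0.27 -2.83] w 0.0531 q6 -1.05
```

View pics/w17.png

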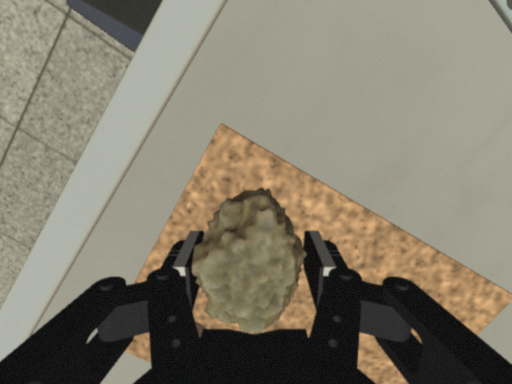

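```bash
cat >> h.py <<'E'
TC=np.array([.5148,.2087,0])
def place(pt):
    o=down(CY-90)
    p=env.state()['position']
    lin([p[0],p[1],.13],v=.25)
    go([pt[0],pt[1],.13],o)
    lin([pt[0],pt[1],.035],v=.15);st()
    for z in(.022,.019,.0175):
        lin([pt[0],pt[1],z],v=.04);s=st()
        if s['contact_force'][2]>1.5: break
    w=s['width'];env.command_gripper(w+.014);st()
    lin([pt[0],pt[1],.14],v=.2)
E
python3 - <<'E'
from h import *
place(TC+ey*.055-ex*.008)
st();c=env.capture('wrist');save(c,'w18')
E
```

```text
t45.9 pos [ 0.4602  0.2093 -0.0074] F [ 0.7   0.   -2.14] w 0.0529 q6 -1.07
t46.3 pos [ 0.459   0.2094 -0.0212] F [ 1.59  0.16 -2.17] w 0.0528 q6 -1.07
t46.6 pos [ 0.459   0.2094 -0.0242] F [-0.1  -0.51 -1.84] w 0.0534 q6 -1.07
t46.8 pos [ 0.4594  0.2095 -0.0255] F [ 0.34  0.18 -1.43] w 0.0532 q6 -1.07
t47.1 pos [ 0.4596  0.2095 -0.0252] F [0.36 0.88 0.41] w 0.067 q6 -1.07
t47.9 pos [0.4584 0.2091 0.0963] F [ 0.34 -0.12 -0.09] w 0.0673 q6 -1.07
```

View pics/w18.png

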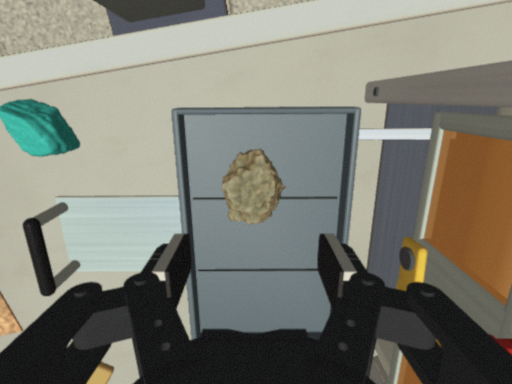

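The olivine lies in the tray at (252,188). I'll check again where the feldspar is.

```bash
python3 - <<'E'
from spec import *
env.move_pose([.46,-.19,.20],down(-9));env.wait(.1)
c=env.capture('wrist');save(c,'w19');pickle.dump(c,open('w19.pkl','wb'))
c2=env.capture('top')
spec([c],[.4535,-.253],r=.05);spec([c2],[.4535,-.253],r=.05)
E
```

```text
n 1202 x [0.4265 0.4798] y [-0.2719 -0.2319] zmax 0.045
  c [ 0.4528 -0.2508] [(0.061, -15.8), (0.0384, 74.2)]
(0, 0.055) (15, 0.049) (30, 0.044) (45, 0.04) (60, 0.037) (75, 0.036) (90, 0.041) (105, 0.049) (120, 0.055) (135, 0.059) (150, 0.06) (165, 0.059) 
  n 88 x [0.4294 0.4641] y [-0.278  -0.2409] zmax 0.047
  c [ 0.4469 -0.2608] [(0.0433, -64.9), (0.0268, 25.1)]
(0, 0.036) (15, 0.03) (30, 0.027) (45, 0.027) (60, 0.03) (75, 0.034) (90, 0.037) (105, 0.04) (120, 0.043) (135, 0.045) (150, 0.045) (165, 0.042)
```

View pics/w19.png

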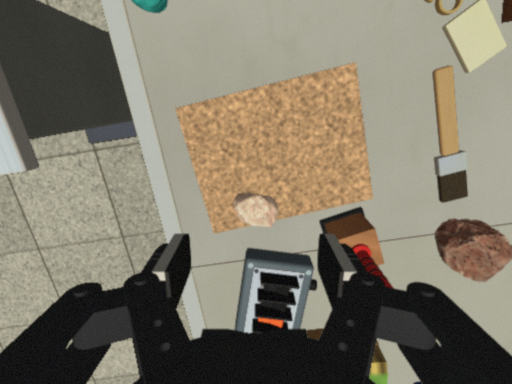

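```bash
python3 - <<'E'
from h import *
P=np.array([.4535,-.2535]);o=down(25)
env.command_gripper(.07)
go([P[0],P[1],.15],o)
lin([P[0],P[1],.05],v=.2)
lin([P[0],P[1],.007],v=.06);st()
env.command_gripper(0,grip_force=45);st()
lin([P[0],P[1],.03],v=.08);st()
c=env.capture('wrist');save(c,'w20')
E
```

```text
t52.1 pos [ 0.4537 -0.2536 -0.036 ] F [ 0.74  0.87 -0.19] w 0.07 q6 -1.03
t52.5 pos [ 0.4534 -0.254  -0.035 ] F [-2.32  0.33  6.58] w 0.0466 q6 -1.03
t52.9 pos [ 0.4542 -0.2538 -0.0122] F [-0.2   0.09 -2.36] w 0.0463 q6 -1.03
```

View pics/w20.png

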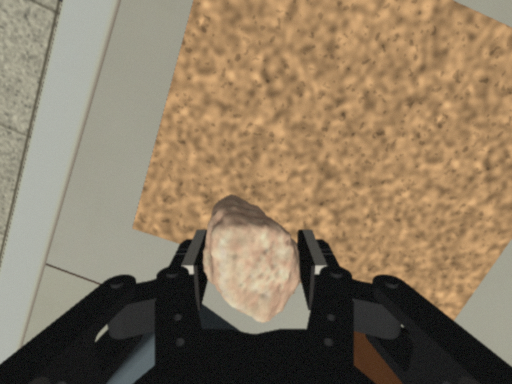

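```bash
python3 - <<'E'
from h import *
place(TC-ey*.05-ex*.008)
p=env.state()['position']
env.command_gripper(.06)
go([.48,.12,.30],down(-9));env.wait(.2)
st();c=env.capture('wrist');save(c,'w21');c=env.capture('side');save(c,'s10');c=env.capture('top');save(c,'top4')
E
```

```text
t56.0 pos [ 0.564   0.1929 -0.0073] F [ 0.35  0.36 -1.8 ] w 0.0466 q6 -1.16
t56.4 pos [ 0.5626  0.1929 -0.0213] F [-0.06 -0.72 -2.02] w 0.0461 q6 -1.16
t56.7 pos [ 0.5627  0.193  -0.0242] F [ 0.06 -0.69 -2.35] w 0.0463 q6 -1.16
t56.9 pos [ 0.5633  0.1931 -0.0249] F [-0.66 -0.75  1.27] w 0.0462 q6 -1.16
t57.2 pos [ 0.5631  0.193  -0.0254] F [-0.01  0.06  0.09] w 0.0605 q6 -1.16
t59.7 pos [0.4799 0.1201 0.2563] F [-0.51 -0.13 -0.16] w 0.0597 q6 0.31
```

View pics/w21.png

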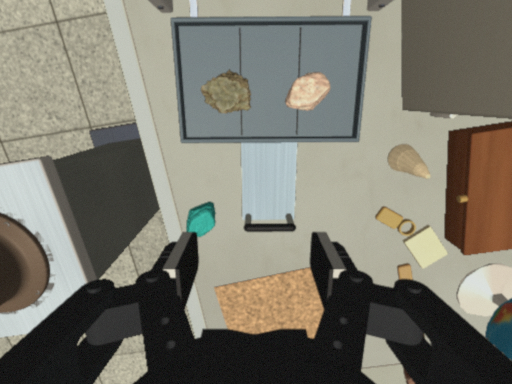

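View pics/s10.png

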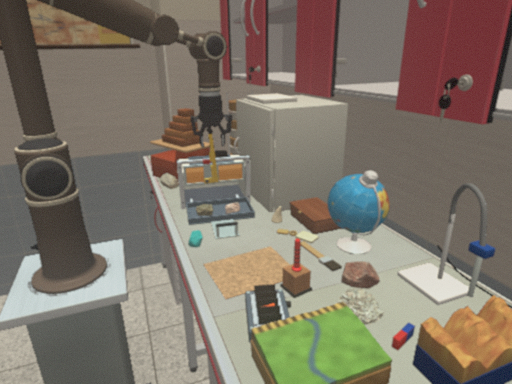

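Both stones lie inside the tray (227,92 and 308,91) and the guard still hangs. Next I push the tray home.

```bash
python3 - <<'E'
from h import *
T=np.array([.515,.2028,.036]);T2=T-ex*.19;o=down(CY-90)
env.command_gripper(.05)
go([T2[0],T2[1],.15],o)
lin(T2+[0,0,.04],v=.2);lin(T2,v=.06);st()
env.command_gripper(0,grip_force=40);st()
lin(T-ex*.02,v=.10);st()
lin(T-ex*.003,v=.04);st()
for k in(0,.001,.002,.003,.004):
    lin(T+ex*k,v=.02);env.wait(.1);s=st()
    if -(s['contact_force']@ex)>8: break
E
```

```text
t63.1 pos [ 0.4854  0.0151 -0.0071] F [-0.56  0.3  -0.56] w 0.0497 q6 -1.47
t63.5 pos [ 0.4856  0.0151 -0.0066] F [-0.03  0.19  2.68] w 0.0108 q6 -1.47
t65.3 pos [ 0.5111  0.184  -0.0066] F [-2.83  0.9   7.4 ] w 0.0107 q6 -1.15
t65.9 pos [ 0.5137  0.2011 -0.0066] F [-3.34  1.69  6.95] w 0.0107 q6 -1.12
t66.3 pos [ 0.5141  0.2037 -0.0066] F [-2.8   1.08  6.43] w 0.0107 q6 -1.12
t66.7 pos [ 0.5142  0.2045 -0.0066] F [-2.98 -0.43  7.44] w 0.0109 q6 -1.12
t67.0 pos [ 0.5143  0.2054 -0.0066] F [-2.96 -0.41  7.14] w 0.0106 q6 -1.11
t67.4 pos [ 0.5143  0.2054 -0.0066] F [-2.68 -3.98  8.06] w 0.0106 q6 -1.11
t67.7 pos [ 0.5143  0.2053 -0.0066] F [-2.53 -6.15  9.2 ] w 0.0108 q6 -1.11
```

```bash
python3 - <<'E'
from m2 import *
env.command_gripper(.045)
p=env.state()['position']+[0,0,OFF]
lin([p[0],p[1],.15],v=.2)
go([.48,.15,.38],down(-9))
go([.50,.24,.42],down(-9));env.wait(.1)
c=env.capture('wrist');save(c,'w22');H,S,V=hs(c);P=cloud(c)
m=(P[...,2]>.316)&(P[...,2]<.34)&(V<70)&(c['z_map']>.1)
m[:, :200]=0;m[:,320:]=0;m[240:]=0
Q=P[m];print(m.sum(),Q.mean(0),np.percentile(Q,[2,98],axis=0).round(4))
r=cv2.minAreaRect((Q[:,:2]*1000).astype(np.float32));print(r)
st()
E
```

```text
1454 [0.52020306 0.30903842 0.32574143] [[0.5104 0.2844 0.3212]
 [0.53   0.3324 0.3287]]
((520.2501220703125, 308.15478515625), (50.19688034057617, 18.7138614654541), 81.27413940429688)
t70.8 pos [0.4994 0.2392 0.3755] F [ 0.06 -1.68 -0.47] w 0.045 q6 0.53
```

View pics/w22.png

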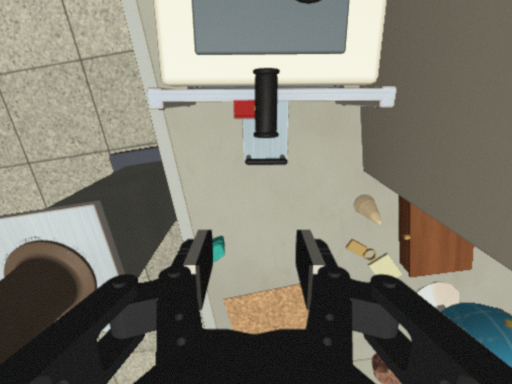

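```bash
python3 - <<'E'
from h import *
g=np.array([.5202,.3085,.2995])
lin([g[0],g[1],.345],v=.15)
lin(g,v=.05);st()
env.command_gripper(0,grip_force=60);st()
lin(g+[0,0,.003],v=.02);env.wait(.1);st()
lin(g+[0,0,.0052],v=.02);env.wait(.15);st()
c=env.capture('wrist');save(c,'w23')
E
```

```text
t72.7 pos [0.5205 0.3087 0.257 ] F [-0.34  0.58 -0.71] w 0.0447 q6 0.62
t73.1 pos [0.5211 0.3085 0.2571] F [ 1.64 -0.52  0.16] w 0.0159 q6 0.62
t73.5 pos [0.5201 0.3086 0.2586] F [ 1.66  0.62 -6.22] w 0.0163 q6 0.62
t73.9 pos [0.5201 0.3086 0.2616] F [ 1.3   2.26 -6.62] w 0.0166 q6 0.62
```

```bash
python3 - <<'E'
from h import *
for th in(.05,.035,.02,.01,0.):
    lin(G0+[0,0,.0812]+arc(th),v=.03);env.wait(.05);s=st()
    if abs(s['contact_force'][0])>12: print('stop');break
c=env.capture('wrist');save(c,'w24');c=env.capture('side');save(c,'s11')
im=cv2.imread('pics/s11.png');cv2.imwrite('pics/s11z.png',cv2.resize(im[60:210,165:265],None,fx=4,fy=4,interpolation=cv2.INTER_CUBIC))
im=cv2.imread('pics/w24.png');cv2.imwrite('pics/w24z.png',cv2.resize(im[150:230,180:320],None,fx=5,fy=5,interpolation=cv2.INTER_CUBIC))
E
```

```text
t74.3 pos [0.5236 0.308  0.2606] F [-0.61  2.22 -4.75] w 0.0163 q6 0.62
t74.6 pos [0.5263 0.3076 0.2599] F [-2.31  3.67 -5.25] w 0.0157 q6 0.61
t74.9 pos [0.529  0.3071 0.2593] F [-3.09  3.54 -5.52] w 0.0167 q6 0.61
t75.2 pos [0.5305 0.3069 0.2589] F [-3.99  4.46 -5.  ] w 0.0163 q6 0.61
t75.5 pos [0.534  0.3063 0.2589] F [-2.66  4.75 -6.18] w 0.0164 q6 0.61
```

View pics/s11z.png

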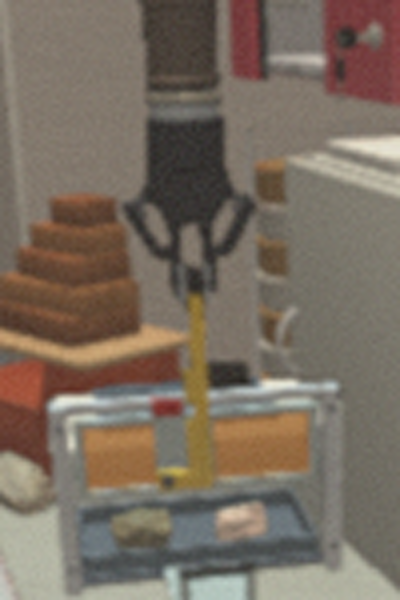

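View pics/w24z.png

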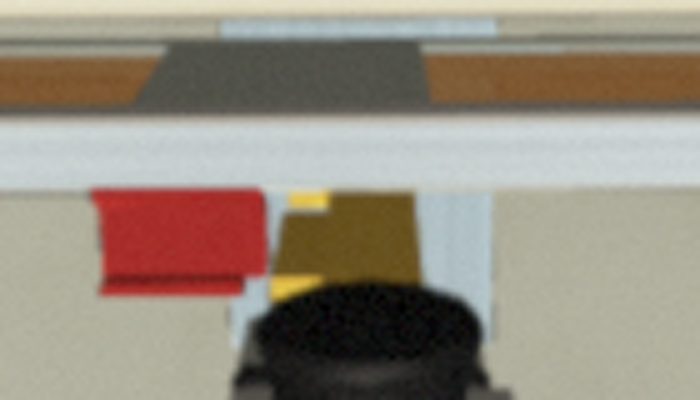

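The bar is upright and clear of the catch, with both stones in the tray. Now I lower slowly.

```bash
python3 - <<'E'
from h import *
lin(G0+[0,0,.04],v=.05);st()
lin(G0+[0,0,.006],v=.05);st()
for z in(.003,.001,0,-.001,-.002):
    lin(G0+[0,0,z],v=.02);env.wait(.1);s=st()
    if s['contact_force'][2]>2: break
E
```

```text
t76.6 pos [0.5341 0.3063 0.2179] F [-3.84  4.16 -5.84] w 0.0163 q6 0.61
t77.4 pos [0.5341 0.3063 0.1839] F [-2.39  4.61 -6.75] w 0.0165 q6 0.61
t77.8 pos [0.5341 0.3063 0.181 ] F [-2.46  3.74 -6.6 ] w 0.0163 q6 0.61
t78.2 pos [0.5342 0.3064 0.1802] F [-4.62  2.53 -2.01] w 0.0161 q6 0.61
t78.5 pos [0.5343 0.3064 0.1802] F [-5.73  3.61  0.56] w 0.0163 q6 0.61
t78.8 pos [0.5344 0.3065 0.1801] F [-7.44  2.35  4.28] w 0.0164 q6 0.61
```

```bash
python3 - <<'E'
from m2 import *
lin(G0+[0,0,.0005],v=.02)
env.command_gripper(.03,grip_force=30);env.wait(.1);st()
env.command_gripper(.06)
lin([HND[0],HND[1],.33],v=.2)
go([.50,.24,.42],down(-9));env.wait(.1)
c=env.capture('wrist');save(c,'w25');P=cloud(c);H,S,V=hs(c)
m=(P[...,2]>.225)&(P[...,2]<.27)&(V<70)&(c['z_map']>.1);m[:, :200]=0;m[:,320:]=0;m[240:]=0
print(m.sum(),np.percentile(P[m],[2,50,98],axis=0).round(4))
m=(P[...,2]>.045)&(P[...,2]<.07)&(V<70)&(c['z_map']>.1);m[:, :230]=0;m[:,300:]=0;m[190:]=0
print(m.sum(),np.percentile(P[m],[2,50,98],axis=0).round(4))
c=env.capture('side');save(c,'s12')
im=cv2.imread('pics/s12.png');cv2.imwrite('pics/s12z.png',cv2.resize(im[90:240,165:285],None,fx=4,fy=4,interpolation=cv2.INTER_CUBIC))
st()
E
```

```text
t79.5 pos [0.5357 0.3058 0.1795] F [ 0.5   0.42 -0.23] w 0.0301 q6 0.61
823 [[0.5247 0.2827 0.2437]
 [0.5341 0.3072 0.2486]
 [0.5442 0.3302 0.2512]]
223 [[0.4818 0.1979 0.0563]
 [0.5162 0.2059 0.0611]
 [0.5489 0.2146 0.0635]]
t81.3 pos [0.4992 0.2403 0.374 ] F [0.92 0.1  0.18] w 0.0598 q6 0.53
```

View pics/s12z.png

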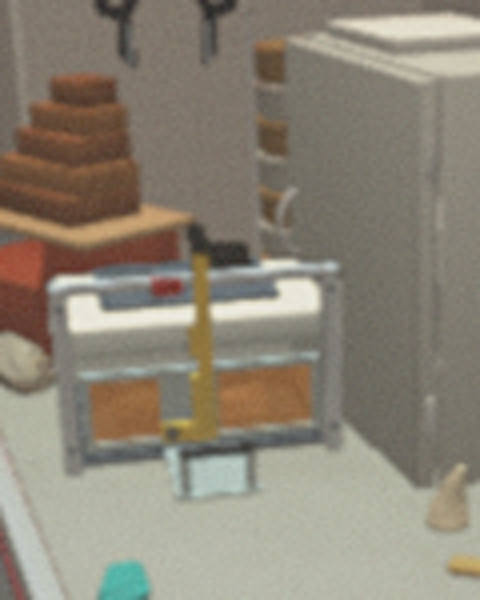

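```bash
python3 - <<'E'
from h import *
import pickle
env.command_gripper(.08)
go([.48,-.1,.38],down(-16))
go([.48,-.32,.30],down(-16));env.wait(.1);st()
c=env.capture('wrist');save(c,'w26');pickle.dump(c,open('w26.pkl','wb'))
im=cv2.imread('pics/w26.png');cv2.imwrite('pics/w26z.png',cv2.resize(im[100:300,160:420],None,fx=3,fy=3,interpolation=cv2.INTER_CUBIC))
E
```

```text
t84.0 pos [ 0.4811 -0.3186  0.2582] F [ 0.09  0.09 -0.22] w 0.0799 q6 -0.38
```

View pics/w26z.png

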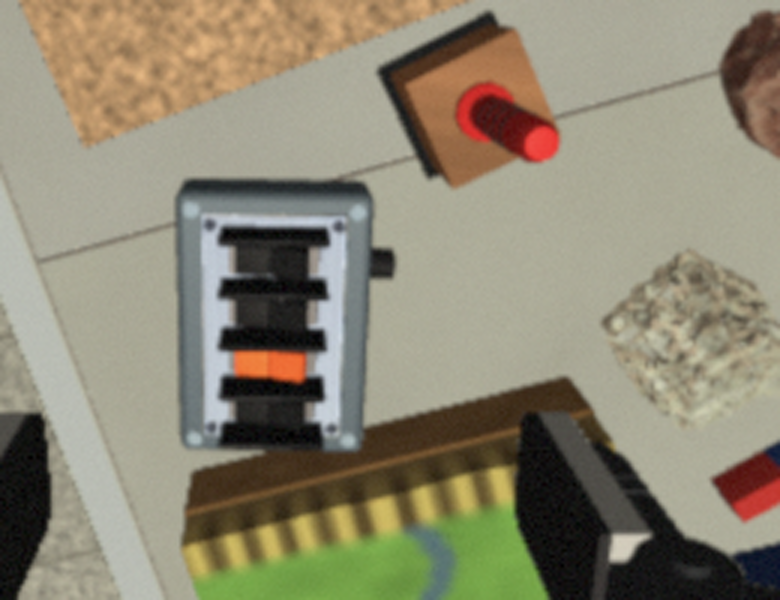

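```bash
python3 - <<'E'
from m2 import *
c=pickle.load(open('w26.pkl','rb'));P=cloud(c);H,S,V=hs(c)
w=lambda a,b,z:onz(c,160+a/3,100+b/3,z)
tl,tr,bl,br=[w(a,b,.036) for a,b in((182,185),(370,187),(182,448),(361,449))]
for n,q in(('top',tr-tl),('bot',br-bl),('L',tl-bl),('R',tr-br)): print(n,round(np.linalg.norm(q),4),round(np.degrees(np.arctan2(q[1],q[0])),2))
print('ctr',(tl+tr+bl+br)/4)
# ribs, z=.062
for a0,a1,b in((219,329,236),(219,328,289),(218,327,340),(220,325,388),(219,323,435)):
    p,q=w(a0,b,.062),w(a1,b,.062);print('rib',((p+q)/2).round(4),round(np.linalg.norm(q-p),4),np.degrees(np.arctan2(*(q-p)[1::-1])).round(1))
m=(S>170)&(H<14)&(V>150);m[:200]=0;m[:,:230]=0;m[:,270:]=0;m[240:]=0
print(m.sum(),P[m].mean(0),np.percentile(P[m],[2,98],axis=0).round(4))
v,u=np.where(m);print(u.min(),u.max(),v.min(),v.max())
for uu in range(u.min(),u.max()+1,3): print(uu,P[v[u==uu],uu].mean(0).round(4))
# stylus
m=(S>170)&((H<8)|(H>172));m[:,:300]=0;m[160:]=0
Q=P[m&(P[...,2]>.05)];print(len(Q))
for z0,z1 in((.055,.066),(.066,.075),(.075,.09),(.09,.105),(.105,.12),(.12,.135),(.135,.146),(.146,.152)):
    k=(Q[:,2]>z0)&(Q[:,2]<z1);print(z0,k.sum(),Q[k].mean(0).round(4) if k.any() else '')
# top-face centre of stylus, z=.148; block top z .06
print('top',w(540,140,.148),'collar',w(485,108,.064),'blocktop',[w(a,b,.06).round(4) for a,b in((403,88),(512,27),(555,120),(457,187))])
E
```

```text
top 0.0896 -16.54
bot 0.094 -16.32
L 0.1406 72.15
R 0.1402 73.92
ctr [ 0.45599579 -0.3964564   0.036     ]
rib [ 0.4709 -0.3459  0.062 ] 0.0499 -15.9
rib [ 0.4636 -0.3703  0.062 ] 0.0504 -15.9
rib [ 0.4561 -0.3946  0.062 ] 0.0514 -15.9
rib [ 0.4493 -0.4184  0.062 ] 0.0504 -16.0
rib [ 0.4416 -0.4424  0.062 ] 0.0508 -16.0
203 [ 0.45019265 -0.41087759  0.05044743] [[ 0.4345 -0.4217  0.0417]
 [ 0.4658 -0.4021  0.0554]]
239 261 217 226
239 [ 0.4345 -0.4061  0.0484]
242 [ 0.4389 -0.407   0.0491]
245 [ 0.4428 -0.4094  0.0481]
248 [ 0.4471 -0.4104  0.0487]
251 [ 0.4516 -0.4107  0.0508]
254 [ 0.4558 -0.4123  0.0518]
257 [ 0.46   -0.4133  0.0539]
260 [ 0.4643 -0.4141  0.055 ]
474
0.055 14 [ 0.5673 -0.3174  0.0651]
0.066 128 [ 0.5701 -0.3124  0.068 ]
0.075 35 [ 0.5696 -0.3114  0.083 ]
0.09 29 [ 0.5697 -0.3109  0.097 ]
0.105 28 [ 0.5684 -0.3111  0.1132]
0.12 43 [ 0.5688 -0.3112  0.1289]
0.135 65 [ 0.5695 -0.3119  0.1415]
0.146 128 [ 0.5732 -0.3151  0.1485]
top [ 0.574115   -0.31550085  0.148     ] collar [ 0.57454286 -0.31528894  0.064     ] blocktop [array([ 0.5429, -0.2978,  0.06  ]), array([ 0.5934, -0.2857,  0.06  ]), array([ 0.6038, -0.3296,  0.06  ]), array([ 0.556 , -0.3471,  0.06  ])]
```

```bash
python3 - <<'E'
from m2 import *
c=pickle.load(open('c0.pkl','rb'))['top'];H,S,V=hs(c)
comp(c,(S>150)&(H<16)&(V>150),(380,212,402,242),.049,'orange')
im=cv2.cvtColor(c['pixels'],cv2.COLOR_RGB2BGR)
cv2.imwrite('pics/tb.png',cv2.resize(im[200:250,355:415],None,fx=12,fy=12,interpolation=cv2.INTER_CUBIC))
def show(X): return np.round((np.array(proj(c,X))-[355,200]+.5)*12,0)
for z,X in((.062,(.4561,-.3946)),(.062,(.4493,-.4184)),(.053,(.4647,-.41)),(.044,(.4527,-.4065))): print(X,show([*X,z]))
E
```

```text
orange area 50 cent [391.9 227. ] z [0.046 0.05  0.055] rectc [ 0.4497 -0.4099  0.049 ] mean [ 0.45  -0.41   0.049]
    len 0.0336 ang -18.0
    len 0.0143 ang -105.6
(0.4561, -0.3946) [402. 302.]
(0.4493, -0.4184) [496. 326.]
(0.4647, -0.41) [449. 273.]
(0.4527, -0.4065) [429. 322.]
```

View pics/tb.png

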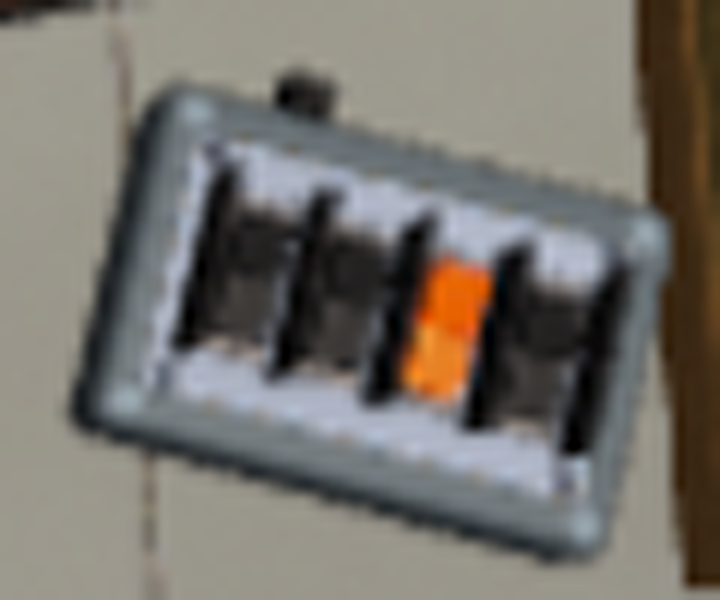

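```bash
python3 - <<'E'
from h import *
S=np.array([.5742,-.3153]);o=down(-16)
env.command_gripper(.05)
go([S[0],S[1],.24],o)
lin([S[0],S[1],.17],v=.15);env.wait(.1)
c=env.capture('wrist');save(c,'w27');c=env.capture('side');save(c,'s13');c=env.capture('top');save(c,'top5');st()
for n in('s13',):
    im=cv2.imread('pics/s13.png');cv2.imwrite('pics/s13z.png',cv2.resize(im[150:330,230:370],None,fx=3.3,fy=3.3,interpolation=cv2.INTER_CUBIC))
E
```

```text
t85.8 pos [ 0.5751 -0.3159  0.1286] F [-0.4   0.54  0.84] w 0.0498 q6 -0.29
```

View pics/w27.png

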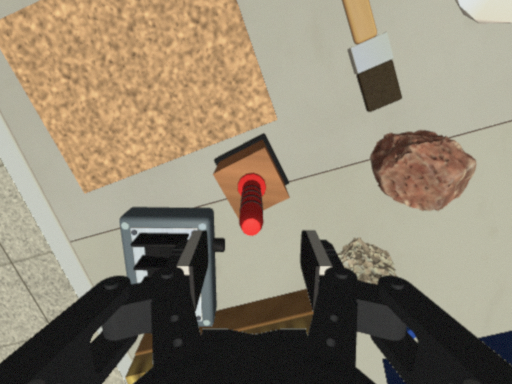

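View pics/s13z.png

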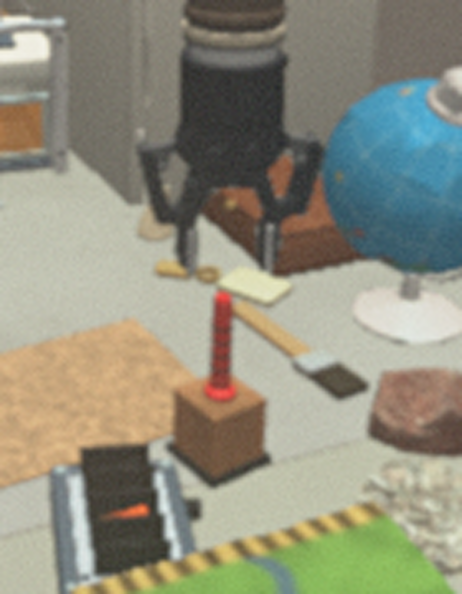

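```bash
python3 - <<'E'
from h import *
S=np.array([.5742,-.3153])
lin([S[0],S[1],.089],v=.08);st()
env.command_gripper(0,grip_force=50);env.wait(.1);st()
lin([S[0],S[1],.092],v=.03);st()
lin([S[0],S[1],.160],v=.08);st()
env.wait(.1)
c=env.capture('side');save(c,'s14');c=env.capture('wrist');save(c,'w28')
im=cv2.imread('pics/s14.png');cv2.imwrite('pics/s14z.png',cv2.resize(im[130:330,210:370],None,fx=3,fy=3,interpolation=cv2.INTER_CUBIC))
E
```

```text
t87.0 pos [ 0.5748 -0.3157  0.0468] F [-0.09  0.13  0.77] w 0.0499 q6 -0.29
t87.5 pos [ 0.5746 -0.3155  0.0466] F [-0.63  0.36  3.67] w 0.0146 q6 -0.29
t87.7 pos [ 0.5741 -0.3152  0.0488] F [-0.39  0.68 -0.61] w 0.0147 q6 -0.29
t88.7 pos [ 0.5737 -0.315   0.1163] F [ 0.1  -0.6  -0.88] w 0.0147 q6 -0.29
```

View pics/s14z.png

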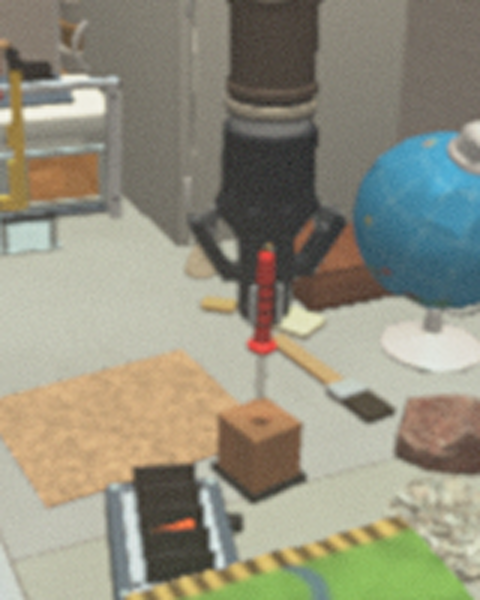

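View pics/w28.png

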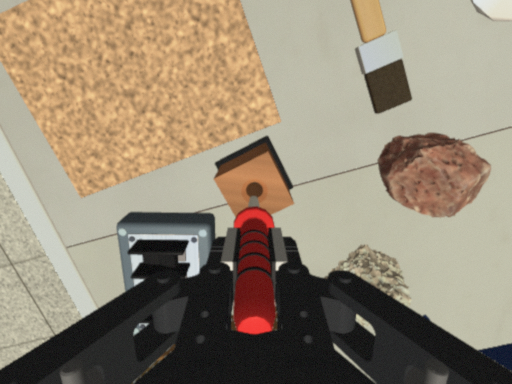

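```bash
python3 - <<'E'
from m2 import *
c=env.capture('side');p=env.state()['position']
for z in(.081,.131,.181,.219):
    u,v=proj(c,[p[0],p[1],z]);print(z,round((u-210)*3),round((v-130)*3))
c=env.capture('wrist')
for z in(.131,.219): print(proj(c,[p[0],p[1],z]))
print('hole',onz(c,254,190,.06), S:=0)
H,S,V=hs(c);comp(c,(V<75)&(V>5),(243,180,266,197),.06,'hole')
for z in (.060,): print(proj(c,[.5742,-.3153,z]))
E
```

```text
0.081 258 395
0.131 260 344
0.181 261 291
0.219 263 250
(np.float64(252.88558494706425), np.float64(223.2402914097476))
(np.float64(251.85013442844425), np.float64(329.7743970226304))
hole [ 0.5743376  -0.31576355  0.06      ] 0
hole none
(np.float64(253.70061230888038), np.float64(189.55296796237693))
```

```bash
python3 - <<'E'
from h import *
L=np.array([.4632,-.4135]);o=down(-16)
lin([.5742,-.3153,.175],v=.1)
lin([L[0],L[1],.175],v=.12)
lin([L[0],L[1],.148],v=.08);env.wait(.1);st()   # stylus tip ~.069
c=env.capture('wrist');save(c,'w29');c=env.capture('side');save(c,'s15');
c=env.capture('top');save(c,'top6')
im=cv2.imread('pics/s15.png');cv2.imwrite('pics/s15z.png',cv2.resize(im[180:340,220:340],None,fx=3.7,fy=3.7,interpolation=cv2.INTER_CUBIC))
im=cv2.imread('pics/w29.png');cv2.imwrite('pics/w29z.png',cv2.resize(im[120:260,170:340],None,fx=4,fy=4,interpolation=cv2.INTER_CUBIC))
E
```

```text
t91.3 pos [ 0.4634 -0.4137  0.105 ] F [ 0.75 -0.1  -1.38] w 0.0145 q6 -0.52
```

View pics/s15z.png

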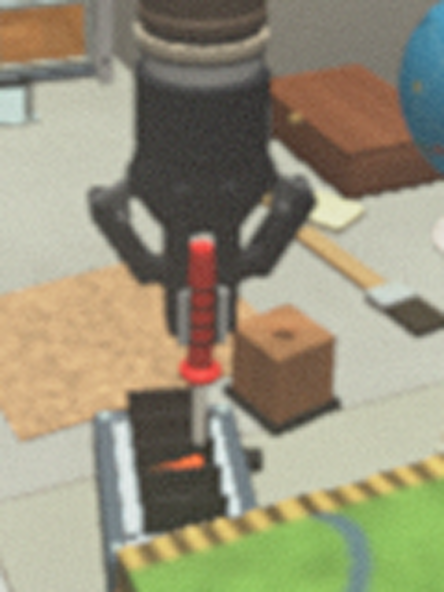

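View pics/w29z.png

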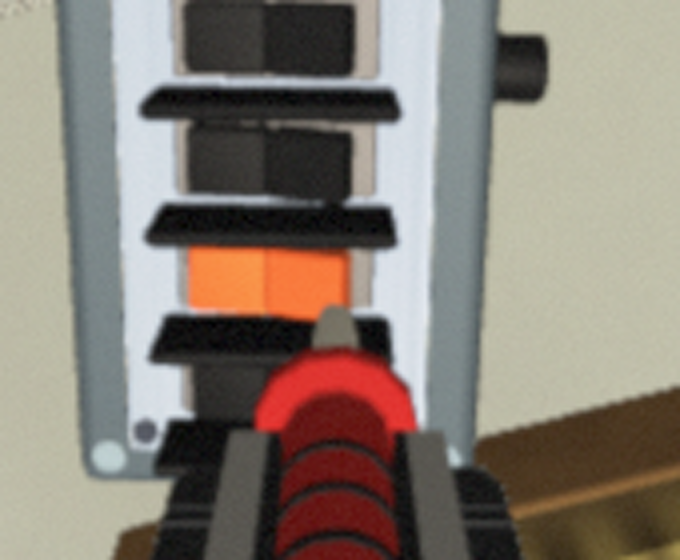

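```bash
python3 - <<'E'
from h import *
c=env.capture('wrist');p=env.state()['position']
for z in(.069,.053,.047):
    u,v=proj(c,[p[0],p[1],z]);print(z,(u-170)*4,(v-120)*4)
P=cloud(c)
for a,b in((308,265),(308,282),(308,300),(230,280),(340,270)): print(a,b,P[120+b//4,170+a//4].round(4))
E
```

```text
0.069 331.75995122882466 306.96395631803387
0.053 331.88303687115 282.51662259838133
0.047 331.9253570586865 274.1109651371173
308 265 [ 0.4597 -0.4087  0.0522]
308 282 [ 0.4588 -0.4117  0.0538]
308 300 [ 0.4575 -0.4163  0.053 ]
230 280 [ 0.4413 -0.4087  0.0476]
340 270 [ 0.466  -0.4114  0.0525]
```

```bash
python3 - <<'E'
from h import *
L=np.array([.4632,-.4135])-.0012*np.array([.961,-.276])
lin([L[0],L[1],.138],v=.05);st()
for z in(.133,.131,.129,.127,.1255,.1245,.1235,.1225):
    lin([L[0],L[1],z],v=.03);env.wait(.08);s=st()
    if s['contact_force'][2]>9: break
c=env.capture('side');save(c,'s16')
im=cv2.imread('pics/s16.png');cv2.imwrite('pics/s16z.png',cv2.resize(im[180:340,220:340],None,fx=3.7,fy=3.7,interpolation=cv2.INTER_CUBIC))
E
```

```text
t91.9 pos [ 0.4615 -0.4126  0.0941] F [-0.41 -0.29  0.07] w 0.0145 q6 -0.52
t92.3 pos [ 0.462  -0.4131  0.09  ] F [-0.9  -0.48  0.09] w 0.015 q6 -0.52
t92.6 pos [ 0.4624 -0.4134  0.0883] F [ 0.01 -1.23  1.51] w 0.0151 q6 -0.52
t92.9 pos [ 0.4626 -0.4136  0.0864] F [ 1.28 -0.79  3.06] w 0.0151 q6 -0.52
t93.3 pos [ 0.4626 -0.4137  0.0843] F [ 2.01 -1.45  2.85] w 0.015 q6 -0.52
t93.6 pos [ 0.4628 -0.4138  0.0836] F [ 2.49 -0.72  5.65] w 0.015 q6 -0.52
t93.9 pos [ 0.463  -0.414   0.0834] F [0.94 0.15 9.18] w 0.0149 q6 -0.52
```

View pics/s16z.png

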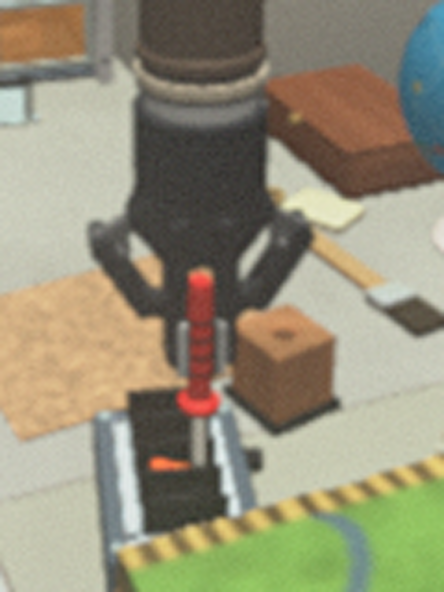

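```bash
python3 - <<'E'
from h import *
L=np.array([.4632,-.4135])-.0012*np.array([.961,-.276])
lin([L[0],L[1],.18],v=.1)
lin([.50,-.37,.20],v=.15);env.wait(.1)
c=env.capture('wrist');save(c,'w30');c=env.capture('top');save(c,'top7');st()
im=cv2.imread('pics/w30.png');cv2.imwrite('pics/w30z.png',cv2.resize(im[100:300,130:340],None,fx=3,fy=3,interpolation=cv2.INTER_CUBIC))
P=cloud(c)
c=env.capture('side');save(c,'s17');im=cv2.imread('pics/s17.png');cv2.imwrite('pics/s17z.png',cv2.resize(im[180:340,220:340],None,fx=3.7,fy=3.7,interpolation=cv2.INTER_CUBIC))
E
```

```text
t95.4 pos [ 0.4991 -0.3704  0.1564] F [-0.03  0.26 -1.15] w 0.015 q6 -0.43
```

View pics/w30z.png

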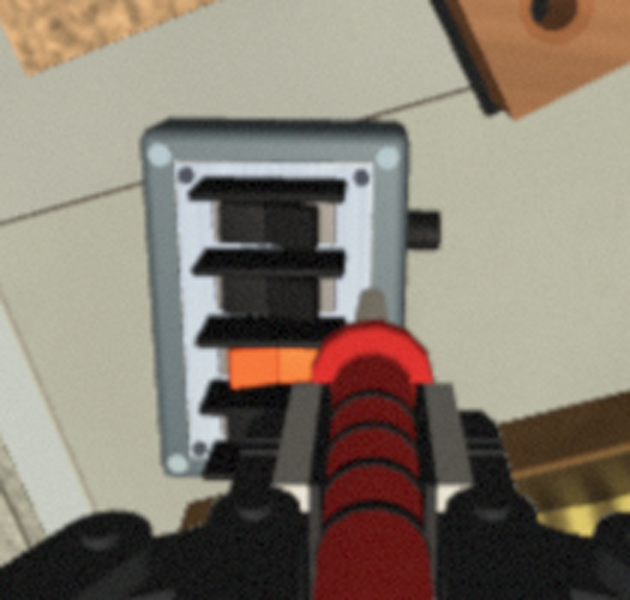

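View pics/s17z.png

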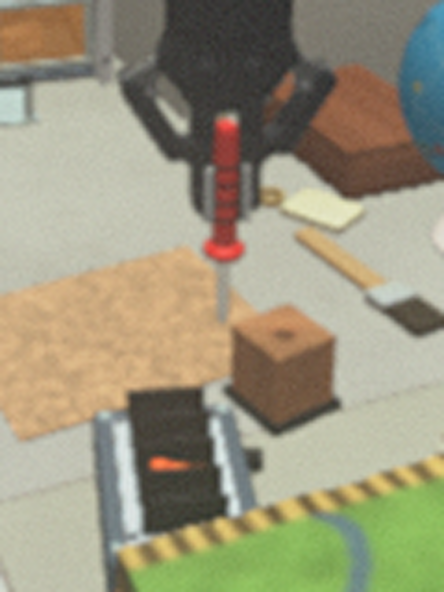

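```bash
python3 - <<'E'
from h import *
S=np.array([.5742,-.3154]);o=down(-16)
lin([S[0],S[1],.20],v=.15)
lin([S[0],S[1],.150],v=.08);env.wait(.1);st()
c=env.capture('side');save(c,'s18');im=cv2.imread('pics/s18.png');cv2.imwrite('pics/s18z.png',cv2.resize(im[160:320,220:340],None,fx=3.7,fy=3.7,interpolation=cv2.INTER_CUBIC))
for z in(.143,.136,.130,.12,.11,.10,.095,.092,.0905,.0895,.0885,.0875):
    lin([S[0],S[1],z],v=.04);s=st();f=s['contact_force']
    if f[2]>5 or np.hypot(f[0],f[1])>8: print('stop');break
E
```

```text
t97.1 pos [ 0.5749 -0.3158  0.1078] F [ 0.45 -0.68 -1.03] w 0.0151 q6 -0.29
t97.5 pos [ 0.5738 -0.3151  0.0994] F [-0.59 -0.15  0.19] w 0.0153 q6 -0.29
t97.8 pos [ 0.5738 -0.3151  0.0923] F [ 0.12  0.37 -0.37] w 0.0147 q6 -0.29
t98.1 pos [ 0.5738 -0.3151  0.0865] F [ 0.27 -0.53  0.29] w 0.0148 q6 -0.29
t98.5 pos [ 0.5738 -0.3151  0.0764] F [-0.11  0.11 -0.15] w 0.0149 q6 -0.29
t98.9 pos [ 0.5738 -0.3152  0.0664] F [ 0.27  0.35 -0.09] w 0.0147 q6 -0.29
t99.3 pos [ 0.5738 -0.3151  0.0564] F [-0.15 -1.11 -0.21] w 0.0152 q6 -0.29
t99.6 pos [ 0.5739 -0.3152  0.0516] F [ 0.9   0.39 -0.86] w 0.0154 q6 -0.29
t99.9 pos [ 0.574  -0.3153  0.0488] F [ 0.11 -0.34 -0.71] w 0.0148 q6 -0.29
t100.1 pos [ 0.5742 -0.3154  0.0474] F [ 0.02 -0.13 -0.87] w 0.0144 q6 -0.29
t100.4 pos [ 0.5744 -0.3155  0.0467] F [ 0.11 -0.42 -0.03] w 0.0146 q6 -0.29
t100.6 pos [ 0.5745 -0.3156  0.0466] F [-1.86  1.66  5.53] w 0.0143 q6 -0.29
stop
```

View pics/s18z.png

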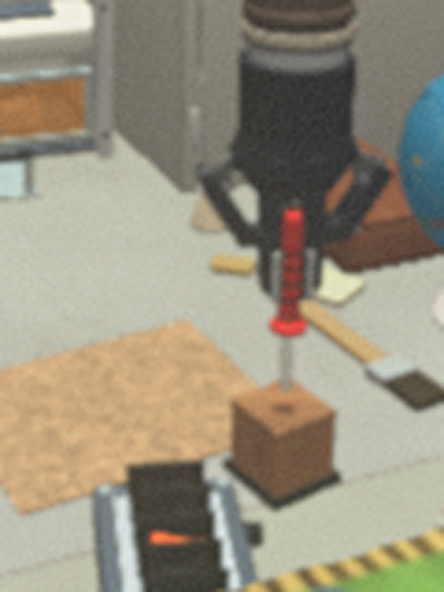

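Seated: same height as at pick-up, with a firm stop. I'll release and check.

```bash
python3 - <<'E'
from h import *
import pickle
S=np.array([.5742,-.3154])
lin([S[0],S[1],.0893],v=.02);env.wait(.1)
env.command_gripper(.05);st()
lin([S[0],S[1],.24],v=.15)
go([.48,-.30,.30],down(-16));env.wait(.2);st()
c=env.capture('wrist');save(c,'w31');P=cloud(c)
im=cv2.imread('pics/w31.png');cv2.imwrite('pics/w31z.png',cv2.resize(im[90:290,160:420],None,fx=3,fy=3,interpolation=cv2.INTER_CUBIC))
for z in (.148,.064): u,v=proj(c,[.5742,-.3153,z]);print((u-160)*3,(v-90)*3)
c=env.capture('side');save(c,'s19');c=env.capture('top');save(c,'top8')
E
```

```text
t101.4 pos [ 0.574  -0.3153  0.0459] F [0.11 0.58 0.03] w 0.0501 q6 -0.29
t103.3 pos [ 0.4802 -0.2997  0.2553] F [-0.8  -0.31  0.52] w 0.0502 q6 -0.36
557.0529890743148 223.18445440351965
498.6428479495753 180.9707306810524
```

View pics/w31z.png

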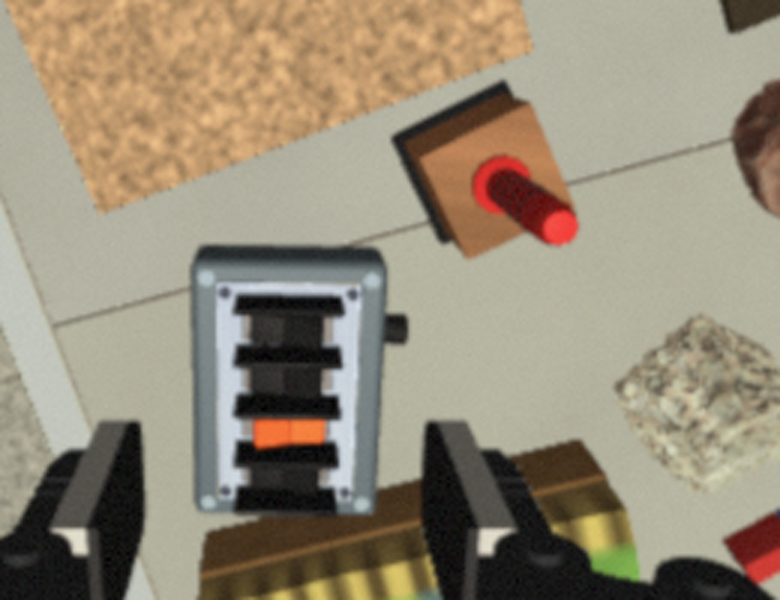

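View pics/s19.png

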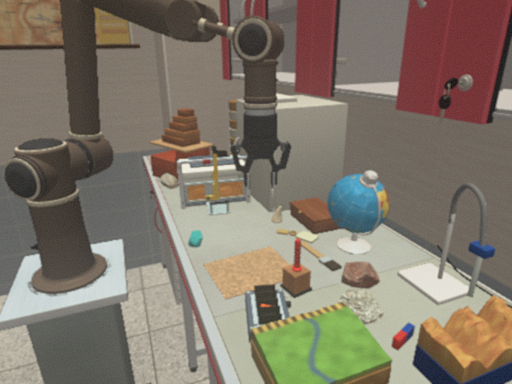

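View pics/top8.png

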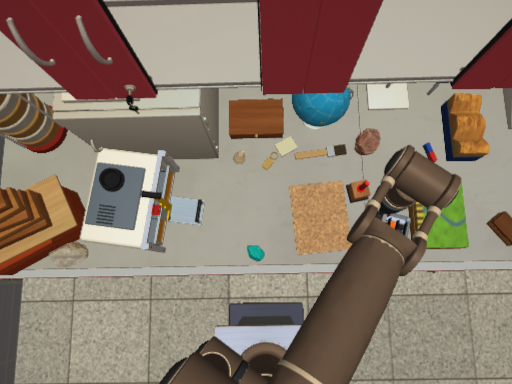

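```bash
python3 - <<'E'
from h import *
env.close_job();st()
E
```

```text
the job is handed in; nothing more can be done
the job is handed in; nothing more can be done
```

The job is done and handed in at about 103 s of the 184 s allowed; no verdict is reported.

- **Guard and tray:** I hung the guard on its catch and drew the tray out. The two specimens on the mat, olivine and feldspar, went on the tray floor side by side; the feldspar had been knocked aside before I reached it. I then pushed the tray to its stop, unhooked the bar and lowered the guard slowly in the grip.
- **Lamp switch:** I pressed the orange rocker with the stylus to a firm stop at about 9 N, then stood the stylus back in its block.

**Last checks, by camera and force:**
- The guard handle top was back at 0.249 m, its height at the start.
- The tray had stopped against its home stop. Its handle read 2–3 mm further in than my first camera estimate, which is in the safe direction.
- The orange rocker looks tilted on, and the black rockers look unchanged.
- The stylus is upright where expected in its hole, and went down to its pick-up height.
- The brush and hand lens had not moved, and the gripper was clear of everything.

**What disagreed:** the fingertips ended about 43 mm behind the reported TCP. My first pinch of the guard handle therefore closed on air without moving anything. I measured the offset in the wrist and side cameras and corrected for it in all later moves.

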